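Crank the bench clamp tight on a tube

ROBOT

A 6-joint arm with a two-finger parallel gripper is mounted at the origin on the work surface. World frame = base frame: x ahead of the robot, y to its left, z up, the work surface at z = 0. Lengths are in m, angles in rad, forces in N, time in s.
With the tool pointing down it reaches from about 0.4 to 0.825 m from the base axis. Payload 7 kg.
Tool frame: the origin (TCP) lies midway between the tips of the shut fingers; the grasp point (between the pads) lies 19 mm behind it; z points along the fingers, x is the direction in which the jaws open and shut, and the axes are right-handed (so a half turn about z gives the same grasp; the last joint's range is limited). The gripper opens to 88 mm and grips with 3 to 60 N. Pads are 19 mm wide; open, the fingers measure 130 mm over their backs; the gripper's body (78 mm by 193 mm) begins 47 mm behind the grasp point.
Start: joints at [1.614, 0.359, 0.012, 0, -1.224, -0.288], TCP at [0.164, 0.655, 0.227] pointing down, gripper open.
Joint ranges: [-3.07, 3.07], [-1.43, 2.12], [-1.02, 1.25], [-3.03, 1.67], [-3.05, -0], [-3.03, 3.03]. Speed limits (rad/s): [2.39, 2.39, 3.01, 3.14, 3.14, 3.14].

INTERFACE

Orientations are given as [roll, pitch, yaw] about the fixed x, y, z axes, in that order (R = Rz(yaw) Ry(pitch) Rx(roll)).
In Python, from station import arm, viewer, ticket gives the robot as it stands. The module is installed in compiled form; this text tells all that it offers.
- The arm moves only by the tool step_arm, never from a script. Its argument "targets" is a list of rows, each a list of 3 entries, a list of its own where there are three numbers: the shift along the tool's x, y, z in m, then the turn, a rotation vector about the tool's x, y, z in degrees, then the opening, from -1 (shut) to 1 (fully open), so that 0 is half open. A call has exactly 8 rows; each row shifts and turns the commanded pose from where the row before left it, along the tool's axes as they then stand; what a row does not reach is not made up. A row lasts 1/10 s, in which the tool goes at most 50 mm and 8.59 degrees, less where a joint would pass 70% of its speed; a pose out of reach is approached as far as the arm can. A call is refused whole if a number of a shift passes 0.05 or a number of a turn 8.59, either way. A call with a gripper value outside its range is refused whole. The fingers move at their own pace and stop on an object; "grip_force" is the grip in N (left out, the last holds). Time passes only in rows, so rows that do not move let the fingers close, or fill a call up. It gives the time, the measured TCP pose, the force and the opening at its end, in the units of the state.
- arm.get_state(): the state, without advancing time (a new reading comes with each control period).
- viewer.grab_frame(name): name is "side" or "top" or "wrist"; returns (picture, depth): 384x512x3 uint8, red, green, blue; 384x512 float32, m along the optical axis (not along the pixel's ray), 0 where there is no reading.
- viewer.calibration(name): a dict with "fov_y" (degrees; the focal length in pixels is half the picture's height over the tangent of half this angle, whatever the lens; pixels are square), "cx", "cy" (the principal point, pixels), "world_to_cam" (4x4, takes a point from world to camera coordinates); the wrist camera has in their place "tool_from_camera" (4x4, takes a point from camera to tool coordinates, whose origin is the TCP and whose axes are the tool frame's). Camera axes: x right, y up, looking along -z (the intrinsics and any distortion apply to the point x, -y, -z); pixel columns grow to the right and rows downward; lengths in m; the calibration is good to about 2 mm. A picture is of the moment at which its call begins: read the wrist's pose just before it. calibration takes no time and is no camera call.
- ticket.job_done(): hands the job in, once; it reports no verdict.
The state is a dict: "t": time; "q": joint angles; "qd": joint speeds; "joint_efforts": joint torques, N m; "eef_pos": TCP position; "ee_rot": TCP orientation; "force": force on the tool from outside, world axes, zero at the start; "moment": the same for the moment, N m; "width": finger opening in m.
Only numpy, scipy, OpenCV 4.12 (cv2) and the standard library are available. Lean on these libraries where they do the work, as an engineer would, in place of code of your own. Each camera call takes 0.05 s, during which the arm holds its last target.

TASK

Take the loose crank from the blue tray, fit it fully home on the clamp's square shaft without ramming it, and turn it clockwise until you feel the jaw and back stop nip the tube, then about an eighth of a turn more: firm, but not so hard that the thin tube is crushed. Then lift the crank off and stand it upright in the blue tray again, leaving the tube clamped and the tools and other things around undisturbed.

Things in the scene. Friction and masses are not known exactly. Their poses are not given: they have to be found in the camera images.
- boss (a point): Centre of the crank's square steel grip boss, 24 x 24 mm, 42 mm tall, straight above the socket; 55 mm above the crank's underside. The crank (0.5 kg, dark steel) is a 40 x 40 x 34 mm hub with the boss on top and a flat arm, 22 mm wide, its top level with the hub's. Axes: x along the arm to the knob, z up; the flats of boss and socket are square to x and y.
- grip (a point): The crank's red knob, a free-spinning upright round grip of 22 mm diameter and 44 mm tall, 85 mm from the socket's axis; this point is on its axis, half-way up (58 mm above the crank's underside). Axes as the crank's.
- socket (a point): Centre of the square socket's mouth in the underside of the crank's hub. The socket is 22 x 22 mm, 26 mm deep, with a 2 mm chamfer at the mouth. Axes as the crank's.
- shoulder (a point): Centre of the top of the clamp's blue gearbox (90 x 90 mm, 80 mm high), at the shaft's foot: the crank is fully home when its underside rests here. Axes: z up, y along the clamping direction from gearbox to jaw, tube and back stop. The clamp is bolted down; all of it but the shaft is lower than this.
- shaft_tip (a point): Centre of the top of the upright square steel shaft, 24 mm above the shoulder; 20 x 20 mm, the last 5 mm relieved to 17 x 17 mm. Its x and y axes are square to the flats (any quarter turn fits the socket) and turn with it. Clockwise from above closes the jaw, 4 mm a radian. The shaft is stiff: 0.8 N m, 8 to 10 N at the knob, and it stays where it is left.
- carriage: Screw and carriage of the spring-backed moving jaw (blue, steel face, 70 mm wide) on the gearbox side of the tube; its origin moves along the clamp's y, always with the shaft. The back stop opposite was set by hand; its place is not reported. It takes 0.15 to 0.65 turn to nip the tube; then the knob's load climbs by 4 to 6 N a radian, and about 1.5 rad past first touch the tube is crushed.
- blank_mid (a point): Centre of the workpiece, a thin-walled aluminium square tube 40 x 40 mm, 50 mm tall, 3 mm walls, standing on end loosely in the clamp; the jaw slides it up to 7 mm to the back stop.
- tray_floor (a point): Centre of the inner floor of the blue plastic tray (230 x 170 x 16 mm outside, 5 mm walls and floor, x its long side), fixed to the bench, where the crank stands on its hub at the start and must stand again.
- pliers: Loose pliers with one red and one black handle, 150 mm long, lying on the bench; leave alone.
- flat_bar: Loose flat steel bar, 180 x 30 x 12 mm, lying on the bench; leave alone.
- offcut: Loose offcut of square tube, 40 x 40 x 70 mm, standing on the bench; leave alone.
- paste_can: Can of paste, 70 mm diameter, 90 mm tall, standing on the bench; leave alone.
- wrench: Loose steel spanner lying on the bench; leave alone.
- hammer: Loose hammer with a wooden handle lying on the bench; leave alone.
- brush: Loose hand brush lying on the bench; leave alone.

How it is judged:
By the outcome, as a careful person would: the job done as asked, in the order asked, and still so for the second after the job is handed in, with the robot touching nothing.
It also fails if it takes over 72 s, if anything falls off the work surface, if the arm or the gripper's body presses on something with over 40 N, if the wrist force passes 120 N, or if a joint passes its speed limit or range.

## Working session

There is one attempt and no reset: what is moved stays moved. The work goes in short steps, Python scripts to look and compute and a tool call to move; the robot and the scene stay as the last step left them, time stands still between calls to the robot, and variables do not carry over. Pictures are saved under pics/ and viewed, and the job is handed in when it is done.

Besides the shell and the picture viewer there is one more tool, called after "Emit:" as name(argument=value, ...), one argument or row to a line, values as JSON. step_arm: Moves the arm, as the interface text tells. Its arguments: {"type":"object","properties":{"targets":{"type":"array"},"grip_force":{"type":"number"}},"required":["targets"]}

```bash
mkdir -p pics; ls
python3 - <<'E'
from station import arm, viewer, ticket
import cv2, numpy as np, pickle
s=arm.get_state(); print({k:np.round(v,4).tolist() for k,v in s.items()})
for n in("top","side","wrist"):
    c=viewer.calibration(n); print(n,{k:np.round(v,4).tolist() for k,v in c.items()})
    p,d=viewer.grab_frame(n); cv2.imwrite(f"pics/{n}0.png",p[:,:,::-1]); np.savez(f"{n}0.npz",p=p,d=d)
E
```

```text
pics
{'t': 0.0, 'q': [1.6141, 0.3594, 0.0111, -0.0004, -1.2241, -0.2881], 'qd': [0.0009, -0.0008, -0.0011, 0.0002, -0.0004, 0.0008], 'joint_efforts': [0.0003, -58.2721, 29.3052, 6.9972, 0.007, -0.0002], 'eef_pos': [0.1635, 0.6544, 0.2256], 'ee_rot': [-3.1415, -0.0016, -1.8157], 'force': [-0.7908, -0.661, 0.4806], 'moment': [-0.0348, 0.0408, 0.0148], 'width': 0.0875}
top {'fov_y': 51.0736, 'cx': 256.825, 'cy': 186.6545, 'world_to_cam': [[-0.0008, -1.0, 0.0025, -0.0029], [0.9818, -0.0003, 0.1901, -0.5264], [-0.1901, 0.0026, 0.9818, -1.4014], [0.0, 0.0, 0.0, 1.0]]}
side {'fov_y': 50.1919, 'cx': 261.3249, 'cy': 199.892, 'world_to_cam': [[0.8445, -0.5353, 0.0179, -0.4536], [0.4032, 0.6573, 0.6366, -0.2694], [-0.3525, -0.5304, 0.771, -1.0786], [0.0, 0.0, 0.0, 1.0]]}
wrist {'fov_y': 68.5335, 'cx': 255.2755, 'cy': 191.9497, 'tool_from_camera': [[1.0, 0.0006, 0.0001, -0.0002], [0.0006, -0.952, -0.3061, -0.0833], [-0.0001, 0.3061, -0.952, -0.1573], [0.0, 0.0, 0.0, 1.0]]}
```

View pics/top0.png

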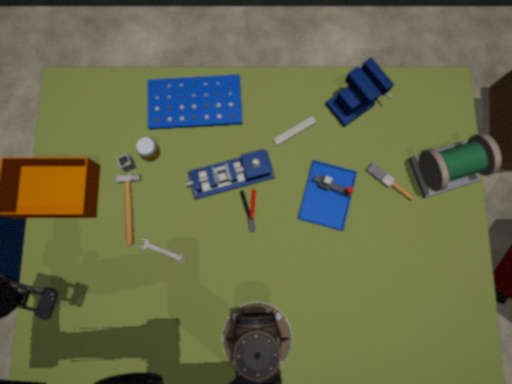

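View pics/side0.png

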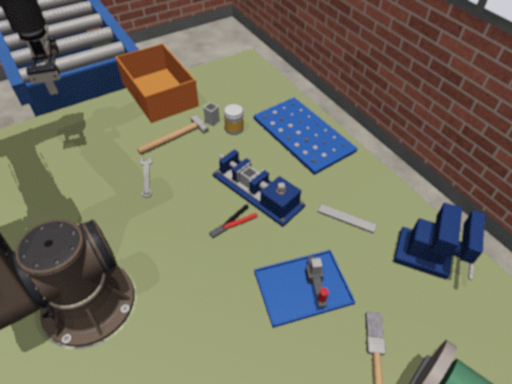

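View pics/wrist0.png

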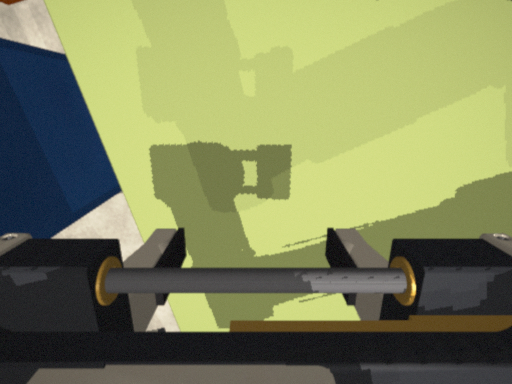

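```bash
cat > h.py <<'E'
import numpy as np, cv2
from station import arm, viewer, ticket
from scipy.spatial.transform import Rotation as R
def cloud(n,d,T=None):
    c=viewer.calibration(n); f=192/np.tan(np.radians(c['fov_y']/2))
    v,u=np.mgrid[0:384,0:512]
    P=np.stack([(u-c['cx'])/f*d,-(v-c['cy'])/f*d,-d],-1)
    if n=='wrist':
        M=T@c['tool_from_camera']
    else: M=np.linalg.inv(c['world_to_cam'])
    return P@M[:3,:3].T+M[:3,3]
def proj(n,X,T=None):
    c=viewer.calibration(n); f=192/np.tan(np.radians(c['fov_y']/2))
    M=np.linalg.inv(T@c['tool_from_camera']) if n=='wrist' else c['world_to_cam']
    p=np.atleast_2d(X)@np.array(M)[:3,:3].T+np.array(M)[:3,3]
    return np.stack([c['cx']+f*p[:,0]/-p[:,2],c['cy']-f*p[:,1]/-p[:,2]],-1)
def toolT(s):
    T=np.eye(4);T[:3,:3]=R.from_euler('xyz',s['ee_rot']).as_matrix();T[:3,3]=s['eef_pos'];return T
def show(n,name,crop=None,scale=1):
    s=arm.get_state();p,d=viewer.grab_frame(n);np.savez(name+'.npz',p=p,d=d,T=toolT(s))
    q=p
    if crop: a,b,c,e=crop;q=p[b:e,a:c]
    q=cv2.resize(q,None,fx=scale,fy=scale,interpolation=cv2.INTER_CUBIC)
    cv2.imwrite(f'pics/{name}.png',q[:,:,::-1]);return s,p,d
E
python3 - <<'E'
from h import *
for n,px in(('top',[(258,163),(230,172),(327,181),(349,189),(328,195),(315,215),(345,215),(300,250),(296,130),(250,210)]),('side',[(282,188),(270,180),(316,264),(323,296),(300,310),(270,285),(360,330)])):
    d=np.load(n+'0.npz')['d'];C=cloud(n,d)
    for u,v in px: print(n,u,v,np.round(C[v,u],4))
p=np.load('top0.npz')['p'];cv2.imwrite('pics/topc.png',cv2.resize(p[130:240,170:390],None,fx=3.6,fy=3.6,interpolation=cv2.INTER_CUBIC)[:,:,::-1])
p=np.load('side0.npz')['p'];cv2.imwrite('pics/sidec.png',cv2.resize(p[140:340,190:400],None,fx=2.9,fy=2.9,interpolation=cv2.INTER_CUBIC)[:,:,::-1])
E
```

```text
top 258 163 [ 0.6069 -0.0073  0.0799]
top 230 172 [0.5755 0.0929 0.0729]
top 327 181 [ 0.5398 -0.2511  0.0858]
top 349 189 [ 0.5107 -0.3272  0.0875]
top 328 195 [ 0.5037 -0.2678  0.0038]
top 315 215 [ 0.4287 -0.2169  0.0068]
top 345 215 [ 0.4274 -0.325   0.0169]
top 300 250 [ 3.018e-01 -1.599e-01 -1.000e-04]
top 296 130 [ 0.7545 -0.153   0.0103]
top 250 210 [0.4464 0.0219 0.0133]
side 282 188 [ 0.6041 -0.0051  0.101 ]
side 270 180 [0.6342 0.1008 0.0196]
side 316 264 [ 0.5416 -0.2567  0.0825]
side 323 296 [ 0.5029 -0.3371  0.0784]
side 300 310 [ 0.4567 -0.3144  0.0089]
side 270 285 [ 0.4294 -0.2135  0.01  ]
side 360 330 [ 0.5563 -0.4372  0.0038]
```

View pics/topc.png

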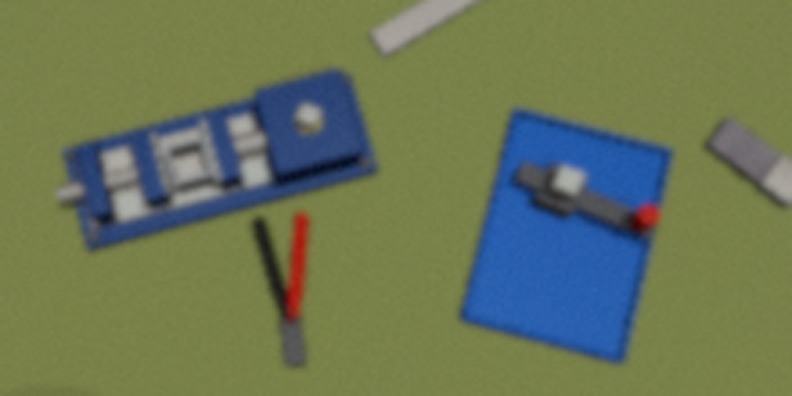

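View pics/sidec.png

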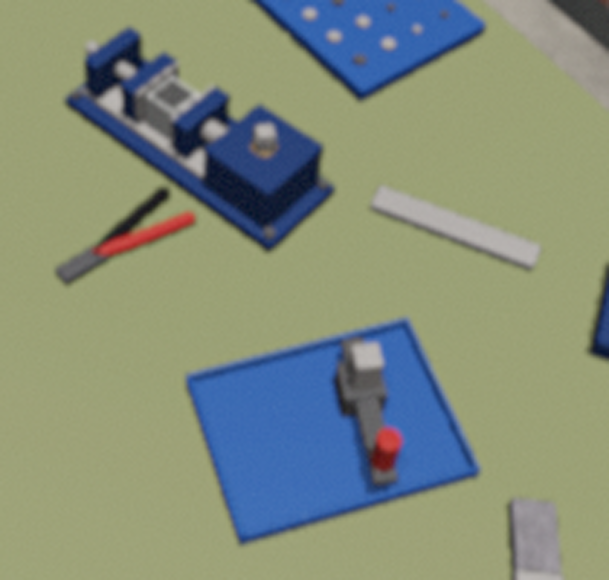

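```bash
cat >> h.py <<'E'
def plan(goal,yaw_deg,n,rnd=4,start=None):
    """rows for tool-down move to goal (TCP) and yaw, n rows; yaw unwrapped near current"""
    s=arm.get_state() if start is None else start
    p=np.array(s['eef_pos']);T=toolT(s);psi=np.degrees(np.arctan2(T[1,0],T[0,0]))
    dpsi=yaw_deg-psi
    psi0=psi
    rows=[];Rm=T[:3,:3]
    # plan also fixes tilt in the first row
    goal=np.array(goal)
    for i in range(n):
        want=p+(goal-p)/(n-i)
        d=Rm.T@(want-p);d=np.round(d,rnd)
        p=p+Rm@d
        w=psi0+dpsi*(i+1)/n
        G=np.array([[np.cos(np.radians(w)),np.sin(np.radians(w)),0],[np.sin(np.radians(w)),-np.cos(np.radians(w)),0],[0,0,-1]])
        r=np.round(R.from_matrix(Rm.T@G).as_rotvec(degrees=True),2)
        Rm=Rm@R.from_rotvec(r,degrees=True).as_matrix()
        rows.append([d.tolist(),r.tolist(),None])
    for i in range(0,n,8):
        print('['+', '.join('[%s, %s, O]'%(a,b) for a,b,_ in rows[i:i+8])+']')
E
python3 -c "
from h import *
plan([0.59,-0.06,0.30],-180,24)"
```

```text
[[[0.0246, -0.0245, -0.0031], [-0.01, -0.07, 3.17], O], [[0.0232, -0.0258, -0.0031], [0.0, -0.0, 3.16], O], [[0.0217, -0.027, -0.0031], [0.0, -0.0, 3.17], O], [[0.0202, -0.0282, -0.0031], [0.0, -0.0, 3.16], O], [[0.0186, -0.0292, -0.0031], [0.0, -0.0, 3.17], O], [[0.017, -0.0302, -0.0031], [0.0, -0.0, 3.16], O], [[0.0153, -0.0311, -0.0031], [0.0, -0.0, 3.17], O], [[0.0135, -0.0319, -0.0031], [0.0, -0.0, 3.16], O]]
[[[0.0118, -0.0326, -0.0031], [0.0, -0.0, 3.17], O], [[0.0099, -0.0332, -0.0031], [0.0, -0.0, 3.16], O], [[0.0081, -0.0337, -0.0031], [0.0, -0.0, 3.17], O], [[0.0062, -0.0341, -0.0031], [0.0, -0.0, 3.16], O], [[0.0043, -0.0344, -0.0031], [0.0, -0.0, 3.17], O], [[0.0024, -0.0346, -0.0031], [0.0, -0.0, 3.16], O], [[0.0005, -0.0347, -0.0031], [0.0, -0.0, 3.17], O], [[-0.0014, -0.0347, -0.0031], [0.0, -0.0, 3.17], O]]
[[[-0.0033, -0.0345, -0.0031], [-0.0, -0.0, 3.16], O], [[-0.0052, -0.0343, -0.0031], [-0.0, -0.0, 3.17], O], [[-0.0071, -0.0339, -0.0031], [-0.0, -0.0, 3.16], O], [[-0.009, -0.0335, -0.003], [-0.0, -0.0, 3.17], O], [[-0.0108, -0.0329, -0.0031], [-0.0, -0.0, 3.16], O], [[-0.0126, -0.0323, -0.003], [-0.0, -0.0, 3.17], O], [[-0.0144, -0.0316, -0.0031], [-0.0, -0.0, 3.16], O], [[-0.0162, -0.0307, -0.003], [-0.0, -0.0, 3.17], O]]
```

Emit:
step_arm(
  targets=[
    [[0.025,-0.025,-0.003],[0,0,3.2],1],
    [[0.023,-0.026,-0.003],[0,0,3.2],1],
    [[0.022,-0.027,-0.003],[0,0,3.2],1],
    [[0.02,-0.028,-0.003],[0,0,3.2],1],
    [[0.019,-0.029,-0.003],[0,0,3.2],1],
    [[0.017,-0.03,-0.003],[0,0,3.2],1],
    [[0.015,-0.031,-0.003],[0,0,3.2],1],
    [[0.013,-0.032,-0.003],[0,0,3.2],1],
  ],
)

```text
t: 0.95
eef_pos: [0.306, 0.4151, 0.2506]
ee_rot: [3.142, -0.0, -2.265]
force: [0.8, -0.1, -0.3]
width: 0.0878
```

Emit:
step_arm(
  targets=[
    [[0.012,-0.033,-0.003],[0,0,3.2],1],
    [[0.01,-0.033,-0.003],[0,0,3.2],1],
    [[0.008,-0.034,-0.003],[0,0,3.2],1],
    [[0.006,-0.034,-0.003],[0,0,3.2],1],
    [[0.004,-0.034,-0.003],[0,0,3.2],1],
    [[0.002,-0.035,-0.003],[0,0,3.2],1],
    [[0.0,-0.035,-0.003],[0,0,3.2],1],
    [[-0.001,-0.035,-0.003],[0,0,3.2],1],
  ],
)

```text
t: 1.75
eef_pos: [0.4478, 0.1756, 0.2747]
ee_rot: [3.141, 0.0, -2.711]
force: [0.1, 0.8, -0.2]
width: 0.088
```

Emit:
step_arm(
  targets=[
    [[-0.003,-0.035,-0.003],[0,0,3.2],1],
    [[-0.005,-0.034,-0.003],[0,0,3.2],1],
    [[-0.007,-0.034,-0.003],[0,0,3.2],1],
    [[-0.009,-0.034,-0.003],[0,0,3.2],1],
    [[-0.011,-0.033,-0.003],[0,0,3.2],1],
    [[-0.013,-0.032,-0.003],[0,0,3.2],1],
    [[-0.014,-0.032,-0.003],[0,0,3.2],1],
    [[-0.016,-0.031,-0.003],[0,0,3.2],1],
  ],
)

```text
t: 2.55
eef_pos: [0.5869, -0.0657, 0.2985]
ee_rot: [3.142, -0.0, 3.125]
force: [-0.2, 0.5, -0.2]
width: 0.0875
```

Run:
```python
from h import *
s,p,d=show('wrist','w1',None,1.5)
print(s['t'],s['eef_pos'],s['ee_rot'],s['q'],s['force'],np.abs(s['qd']).max())
```

```text
2.55 [ 0.58688275 -0.06566892  0.29845058] [ 3.14153506e+00 -3.97699224e-04  3.12484865e+00] [ 2.19252160e-01  1.82696394e-01 -6.54589439e-02 -1.53676658e-04
 -1.32301420e+00 -2.35958455e-01] [-0.23478285  0.48515242 -0.15104172] 0.6095005308381296
```

View pics/w1.png

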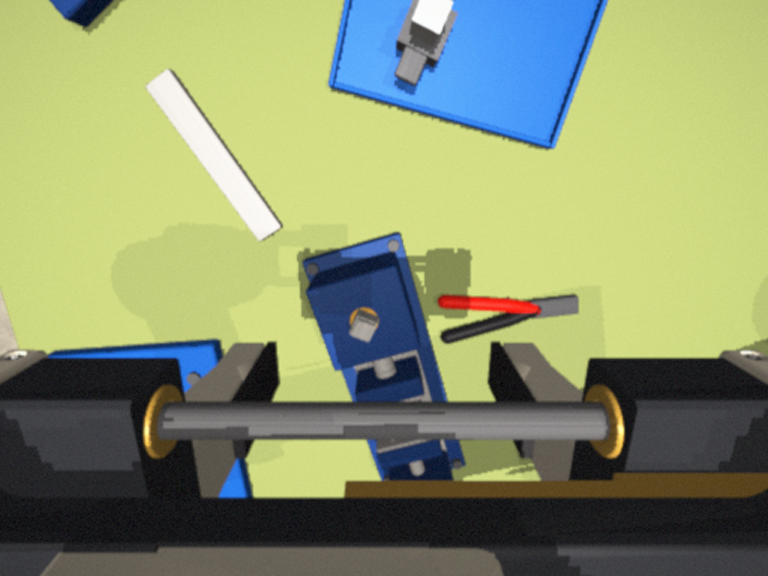

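Run:
```python
from h import *
z=np.load('w1.npz');p,d,T=z['p'],z['d'],z['T']
q=p[195:255,190:300];cv2.imwrite('pics/w1c.png',cv2.resize(q,None,fx=7,fy=7,interpolation=cv2.INTER_CUBIC)[:,:,::-1])
C=cloud('wrist',d,T)
Z=C[...,2]
m=(Z>0.098)&(Z<0.11);m[260:]=0
n,l,st,ce=cv2.connectedComponentsWithStats(m.astype(np.uint8))
for i in range(1,n):
    if st[i,4]>20: 
        Q=C[l==i];print(st[i],Q.mean(0),Q.min(0),Q.max(0))
        pts=np.argwhere(l==i)[:,::-1].astype(np.float32)
        print(cv2.minAreaRect((Q[:,:2]*1000).astype(np.float32)))
m=(Z>0.077)&(Z<0.084);m[260:]=0
n,l,st,ce=cv2.connectedComponentsWithStats(m.astype(np.uint8))
for i in range(1,n):
    if st[i,4]>100: 
        Q=C[l==i];print(st[i],Q.mean(0)); print(cv2.minAreaRect((Q[:,:2]*1000).astype(np.float32)))
```

```text
[234 210  17  18 181] [0.6060362  0.00272657 0.10232207] [ 0.59508319 -0.00875612  0.09802665] [0.6172523  0.01551918 0.1051501 ]
((606.0139770507812, 2.8531570434570312), (18.93669891357422, 19.717458724975586), 64.98653411865234)
[275   0  27  23 414] [ 0.54561688 -0.2501891   0.07994408]
((545.69140625, -252.35365295410156), (23.89937400817871, 23.87346839904785), 65.1318130493164)
[ 204  176   76   71 3237] [0.6060099  0.00098117 0.07899575]
((606.10205078125, 3.156810760498047), (89.41290283203125, 89.39440155029297), 15.360103607177734)
```

View pics/w1c.png

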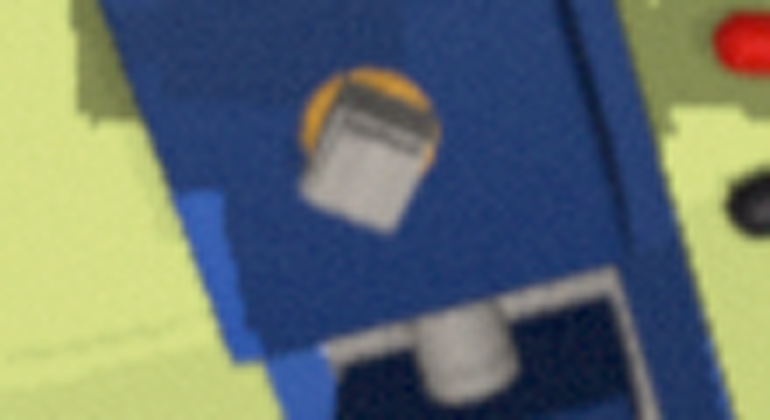

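```bash
python3 -c "
from h import *
plan([0.571,-0.197,0.20],155,8,3)"
```

```text
[[[0.002, -0.016, 0.012], [-0.1, -0.02, 2.97], O], [[0.001, -0.016, 0.012], [-0.0, 0.0, 2.97], O], [[0.0, -0.016, 0.012], [-0.0, 0.0, 2.97], O], [[-0.001, -0.016, 0.012], [-0.0, 0.0, 2.97], O], [[-0.001, -0.016, 0.013], [-0.0, 0.0, 2.98], O], [[-0.002, -0.016, 0.012], [-0.0, 0.0, 2.97], O], [[-0.003, -0.016, 0.013], [-0.0, 0.0, 2.97], O], [[-0.004, -0.016, 0.012], [-0.0, 0.0, 2.97], O]]
```

Emit:
step_arm(
  targets=[
    [[0.002,-0.016,0.012],[0,0,3],1],
    [[0.001,-0.016,0.012],[0,0,3],1],
    [[0.0,-0.016,0.012],[0,0,3],1],
    [[-0.001,-0.016,0.012],[0,0,3],1],
    [[-0.001,-0.016,0.013],[0,0,3],1],
    [[-0.002,-0.016,0.012],[0,0,3],1],
    [[-0.003,-0.016,0.012],[0,0,3],1],
    [[0,0,0],[0,0,2],1],
  ],
)

```text
t: 3.4
eef_pos: [0.5697, -0.1779, 0.211]
ee_rot: [-3.141, -0.003, 2.72]
force: [-0.0, 0.4, -0.9]
width: 0.0876
```

Run:
```python
from h import *
s,p,d=show('wrist','w2',None,1.5)
print(s['t'],s['eef_pos'],s['ee_rot'],s['q'],s['force'],np.abs(s['qd']).max())
T=toolT(s);C=cloud('wrist',d,T);Z=C[...,2]
for lo,hi in((.077,.085),(.032,.043),(.014,.018)):
    m=(Z>lo)&(Z<hi);m[225:]=0
    n,l,st,ce=cv2.connectedComponentsWithStats(m.astype(np.uint8))
    for i in range(1,n):
        if st[i,4]>150:
            Q=C[l==i];print(st[i],Q.mean(0)); print(cv2.minAreaRect((Q[:,:2]*1000).astype(np.float32)))
```

```text
3.4 [ 0.5696891  -0.17785131  0.21099491] [-3.14053049 -0.00316945  2.71971159] [ 2.43075545e-02  2.43767020e-01 -1.86803923e-01 -4.49983198e-04
 -1.14354294e+00 -4.45999795e-01] [-0.04137873  0.40393112 -0.86454126] 0.3570800050903206
[234   0  25  23 421] [ 0.51095429 -0.32701605  0.08341452]
((511.21441650390625, -326.684326171875), (15.848217964172363, 21.246625900268555), 65.3979721069336)
[234  94  25  26 634] [ 0.54558689 -0.25270407  0.08005166]
((545.5169677734375, -252.85028076171875), (23.514366149902344, 23.837203979492188), 65.68122100830078)
[ 229   22   37  126 2307] [ 0.53655501 -0.27063186  0.03795735]
((537.7255859375, -269.6043701171875), (129.66290283203125, 39.85224914550781), 66.0068130493164)
[  0 118  15  59 322] [ 0.81800137 -0.33029816  0.03795161]
((825.1248779296875, -324.28912353515625), (71.7960205078125, 15.653576850891113), 48.84986877441406)
[ 201    0  176  167 1049] [ 0.46123015 -0.20552137  0.01502955]
((502.5455322265625, -253.26632690429688), (152.57461547851562, 222.4296875), 74.6302490234375)
[164   7  71 160 749] [ 0.5895455  -0.31994263  0.01497434]
((576.37255859375, -282.9907531738281), (168.42526245117188, 78.46553802490234), 74.2086410522461)
[ 25 108  29  92 199] [ 0.8040365  -0.31069848  0.0160108 ]
((812.4794921875, -303.09075927734375), (120.33807373046875, 26.348094940185547), 48.99037551879883)
```

View pics/w2.png

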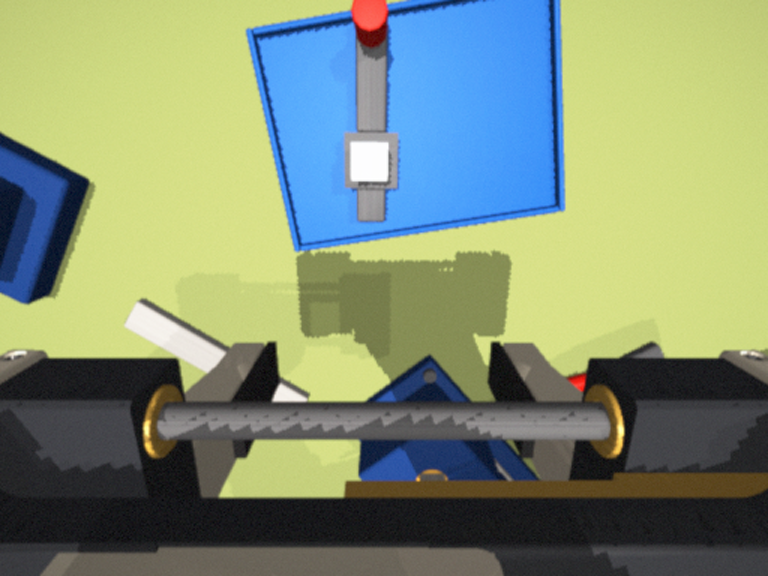

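```bash
python3 -c "
from h import *
s=arm.get_state();print(s['eef_pos'],np.degrees(s['ee_rot']),np.abs(s['qd']).max())
plan([0.5455,-0.2527,0.11],155.8,7,3)"
```

```text
[ 0.57028756 -0.17740586  0.21189293] [-1.79952848e+02 -1.14067978e-01  1.55760145e+02] 0.06898620564082485
[[[-0.001, -0.011, 0.015], [-0.05, -0.11, -0.01], O], [[-0.001, -0.011, 0.014], [0.0, -0.0, -0.0], O], [[-0.001, -0.011, 0.015], [0.0, -0.0, -0.01], O], [[-0.001, -0.011, 0.014], [0.0, -0.0, -0.0], O], [[-0.001, -0.012, 0.015], [0.0, -0.0, -0.01], O], [[-0.002, -0.011, 0.014], [0.0, -0.0, -0.0], O], [[-0.001, -0.012, 0.015], [0.0, -0.0, -0.01], O]]
```

Emit:
step_arm(
  targets=[
    [[-0.001,-0.011,0.015],[0,0,0],1],
    [[-0.001,-0.011,0.014],[0,0,0],1],
    [[-0.001,-0.011,0.015],[0,0,0],1],
    [[-0.001,-0.011,0.014],[0,0,0],1],
    [[-0.001,-0.012,0.015],[0,0,0],1],
    [[-0.002,-0.011,0.014],[0,0,0],1],
    [[-0.001,-0.012,0.015],[0,0,0],1],
    [[0,0,0],[0,0,0],1],
  ],
)

```text
t: 4.25
eef_pos: [0.5446, -0.2524, 0.1088]
ee_rot: [-3.141, -0.004, 2.724]
force: [-0.4, -0.4, 0.1]
width: 0.0876
```

```bash
python3 -c "
from h import *
s=arm.get_state();print(s['eef_pos'],np.degrees(s['ee_rot']),np.abs(s['qd']).max())
plan([0.5455,-0.2527,0.042],155.8,6,3)"
```

```text
[ 0.54457601 -0.25239316  0.10877311] [-179.95084953   -0.23705029  156.06558712] 0.035871146321426434
[[[-0.0, 0.0, 0.011], [-0.05, -0.24, 0.04], O], [[-0.0, 0.0, 0.011], [0.0, 0.0, 0.05], O], [[-0.0, 0.0, 0.011], [0.0, 0.0, 0.04], O], [[-0.0, 0.0, 0.011], [0.0, 0.0, 0.05], O], [[-0.001, 0.0, 0.011], [0.0, 0.0, 0.04], O], [[-0.0, 0.0, 0.012], [0.0, 0.0, 0.05], O]]
```

Emit:
step_arm(
  targets=[
    [[0,0,0.011],[0,0,0],1],
    [[0,0,0.011],[0,0,0],1],
    [[0,0,0.011],[0,0,0],1],
    [[0,0,0.011],[0,0,0],1],
    [[-0.001,0,0.011],[0,0,0],0.5],
    [[0,0,0.011],[0,0,0],0],
    [[0,0,0],[0,0,0],-0.2],
    [[0,0,0],[0,0,0],-1],
  ],
  grip_force=35,
)

```text
t: 5.05
eef_pos: [0.5475, -0.2518, 0.0453]
ee_rot: [-3.141, -0.001, 2.726]
force: [0.3, -0.7, 0.3]
width: 0.0609
```

Emit:
step_arm(
  targets=[
    [[0,0,0],[0,0,0],-1],
    [[0,0,0],[0,0,0],-1],
    [[0,0,0],[0,0,0],-1],
    [[0,0,0],[0,0,0],-1],
    [[0,0,0],[0,0,0],-1],
    [[0,0,0],[0,0,0],-1],
    [[0,0,0],[0,0,0],-1],
    [[0,0,0],[0,0,0],-1],
  ],
)

```text
t: 5.85
eef_pos: [0.5473, -0.2517, 0.0457]
ee_rot: [-3.142, -0.0, 2.726]
force: [-2.3, 1.9, 4.7]
width: 0.0236
```

Run:
```python
from h import *
s,p,d=show('wrist','w3',None,1.2)
print(s['t'],s['eef_pos'],np.degrees(s['ee_rot']),s['width'],s['force'])
T=toolT(s);C=cloud('wrist',d,T);Z=C[...,2]
```

```text
5.85 [ 0.54734491 -0.25168099  0.04569946] [-1.79995422e+02 -1.67921141e-02  1.56175565e+02] 0.02360326768724177 [-2.26085816  1.9225749   4.71882766]
```

View pics/w3.png

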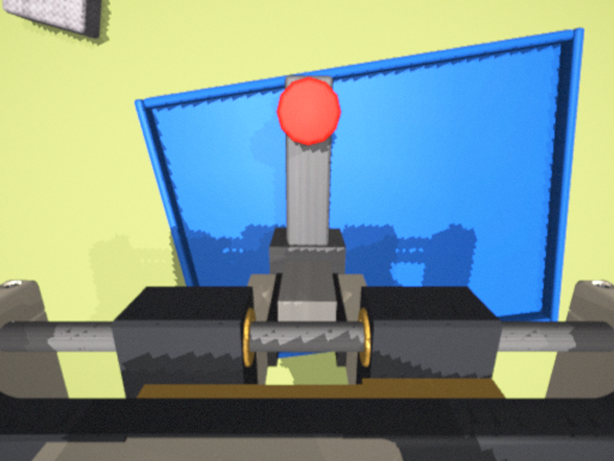

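Run:
```python
from h import *
z=np.load('w3.npz');p,d,T=z['p'],z['d'],z['T'];C=cloud('wrist',d,np.eye(4))
m=(p[...,0]>180)&(p[...,1]<110)&(p[...,2]<110)
W=cloud('wrist',d,T)
m2=m&(W[...,2]>0.082)
print('knob tool',C[m2].mean(0),m2.sum(),cv2.minEnclosingCircle((C[m2][:,:2]*1000).astype(np.float32)), W[m2].mean(0))
# arm
m=(W[...,2]>.034)&(W[...,2]<.042);m[200:]=0;m[:60]=0
l,cc=cv2.connectedComponents(m.astype(np.uint8))
for i in range(1,l):
    Q=C[cc==i]
    if len(Q)>200: print(len(Q),Q.mean(0),cv2.minAreaRect((Q[:,:2]*1000).astype(np.float32)), Q.min(0),Q.max(0))
T2=np.load('w1.npz')['T'];Tc=np.linalg.inv(T2)
for X in([0.606,0.0031,0.08],[.6060,.0029,.104]): print('shaft in tool w1',Tc[:3,:3]@X+Tc[:3,3])
```

```text
knob tool [ 0.00219357 -0.0849698  -0.038397  ] 1087 ((0.5412920713424683, -86.19644165039062), 10.686602592468262) [ 0.51102748 -0.32852598  0.08410389]
3004 [ 0.00063512 -0.0509698   0.00770665] ((0.7141695022583008, -51.32280731201172), (22.10102653503418, 52.8657341003418), 0.3304157555103302) [-0.01031659 -0.07781687  0.00557726] [ 0.01190799 -0.02495229  0.01103668]
shaft in tool w1 [-0.01805004  0.06906678  0.2184474 ]
shaft in tool w1 [-0.01804384  0.06886819  0.19444738]
```

Emit:
step_arm(
  targets=[
    [[0,0,-0.005],[0,0,0],-1],
    [[0,0,-0.015],[0,0,0],-1],
    [[0,0,-0.025],[0,0,0],-1],
    [[0,0,-0.03],[0,0,0],-1],
    [[0,0,-0.03],[0,0,0],-1],
    [[0,0,-0.015],[0,0,0],-1],
    [[0,0,-0.005],[0,0,0],-1],
    [[0,0,0],[0,0,0],-1],
  ],
)

```text
t: 6.7
eef_pos: [0.5475, -0.2516, 0.1705]
ee_rot: [3.141, 0.0, 2.726]
force: [-0.4, 0.5, -4.1]
width: 0.0239
```

```bash
python3 -c "
from h import *
s=arm.get_state();print(s['eef_pos'],np.degrees(s['ee_rot']),np.abs(s['qd']).max(),s['force'],s['width'])
plan([0.607,0.004,0.170],155.5,7,3)"
```

```text
[ 0.54751238 -0.25159808  0.17047996] [1.79970825e+02 1.60966844e-02 1.56161979e+02] 0.026150835517182988 [-0.42904218  0.50598707 -4.09460354] 0.023927076434006316
[[[0.007, 0.037, 0.0], [0.03, 0.02, 0.09], O], [[0.007, 0.037, 0.0], [-0.0, -0.0, 0.1], O], [[0.007, 0.037, 0.0], [-0.0, -0.0, 0.09], O], [[0.007, 0.037, 0.0], [-0.0, -0.0, 0.1], O], [[0.007, 0.037, 0.0], [-0.0, -0.0, 0.09], O], [[0.008, 0.036, 0.0], [-0.0, -0.0, 0.1], O], [[0.007, 0.037, 0.0], [-0.0, -0.0, 0.09], O]]
```

Emit:
step_arm(
  targets=[
    [[0.004,0.018,0],[0,0,0.1],-1],
    [[0.008,0.04,0],[0,0,0.1],-1],
    [[0.008,0.045,0],[0,0,0.1],-1],
    [[0.009,0.045,0],[0,0,0.1],-1],
    [[0.008,0.045,0],[0,0,0.1],-1],
    [[0.008,0.04,0],[0,0,0.1],-1],
    [[0.005,0.025,0],[0,0,0.1],-1],
    [[0,0,0],[0,0,0],-1],
  ],
)

```text
t: 7.5
eef_pos: [0.6074, 0.0074, 0.1683]
ee_rot: [-3.141, -0.002, 2.717]
force: [-0.4, 0.0, -4.4]
width: 0.0236
```

```bash
python3 -c "
from h import *
s,p,d=show('side','s1',(220,130,360,250),5)
print(s['eef_pos'],np.degrees(s['ee_rot']),np.abs(s['qd']).max(),s['force'],s['width'])
s,p,d=show('wrist','w4',None,1.2)
print(s['eef_pos'],np.degrees(s['ee_rot']),np.abs(s['qd']).max())
plan([0.607,0.004,0.170],155.5,1,4)"
```

```text
[0.6073947  0.00735556 0.16834045] [-1.79939947e+02 -1.23813417e-01  1.55648627e+02] 0.045972553462482 [-0.38535472  0.03287755 -4.40159991] 0.023575262340398345
[0.60677759 0.00583072 0.16835939] [-1.79901245e+02 -1.50889652e-01  1.55607869e+02] 0.03650186724635196
[[[-0.0008, -0.0005, -0.0014], [-0.11, -0.15, 0.05], O]]
```

View pics/s1.png

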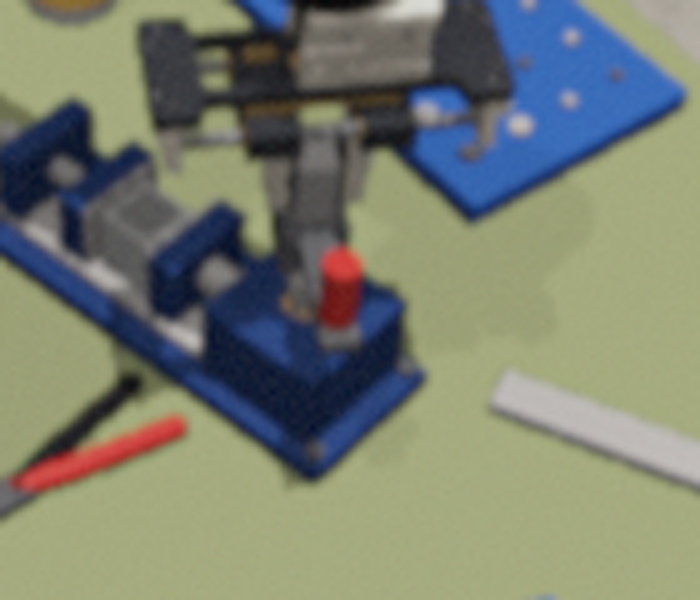

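View pics/w4.png

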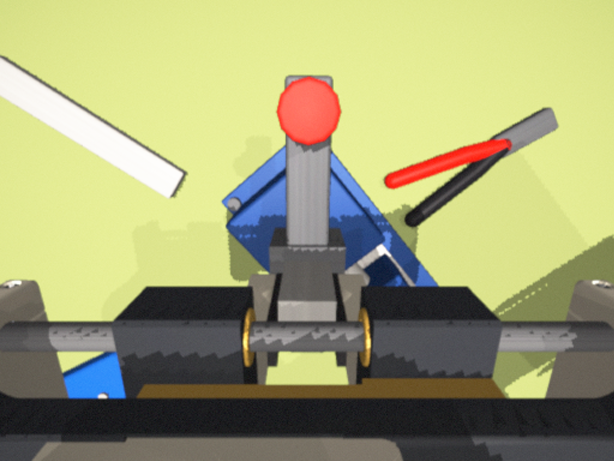

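Run:
```python
from h import *
s=arm.get_state();print(s['eef_pos'],np.degrees(s['ee_rot']),np.abs(s['qd']).max())
for n in('w1','w4'):
    z=np.load(n+'.npz');W=cloud('wrist',z['d'],z['T'])
    m=(W[...,2]>.074)&(W[...,2]<.085);m[240:]=0
    l,cc,st,_=cv2.connectedComponentsWithStats(m.astype(np.uint8))
    for i in range(1,l):
        if st[i,4]<400: continue
        Q=W[cc==i]; a=np.radians(15.36);ex=np.array([np.cos(a),np.sin(a)]);ey=np.array([-np.sin(a),np.cos(a)])
        r=Q[:,:2]-[.6061,.0032]; X=r@ex*1000;Y=r@ey*1000
        print(n,len(Q),Q[:,2].mean(),'x',np.percentile(X,[0,1,99,100]),'y',np.percentile(Y,[0,1,99,100]))
```

```text
[0.60650611 0.00475399 0.16856567] [-1.79892064e+02 -1.50823108e-01  1.55547500e+02] 0.026480850592728235
w1 431 0.07979507312254491 x [-141.97851959 -140.61725018 -110.60475795 -109.3817124 ] y [-239.5230444  -238.64874405 -215.3269367  -214.10277511]
w1 3247 0.07887659027348763 x [-44.86551587 -44.15961317  43.50557612  45.57666722] y [-44.97320167 -44.35134469  42.41254779  44.62493439]
w4 1753 0.0788953838040851 x [-44.59207994 -44.40527287  -9.4295696   -4.83181322] y [-23.68659623 -19.16091991  44.51727098  45.18792562]
w4 1975 0.07888104287842546 x [-16.79854019 -12.67452391  44.24262465  45.13377092] y [-44.2555791  -44.06381486   1.99339806   7.32259308]
```

Emit:
step_arm(
  targets=[
    [[0,0,0.003],[0,0,0],-1],
    [[0,0,0.004],[0,0,0],-1],
    [[0,0,0.004],[0,0,0],-1],
    [[0,0,0.004],[0,0,0],-1],
    [[0,0,0.003],[0,0,0],-1],
    [[0,0,0.001],[0,0,0],-1],
    [[0,0,0],[0,0,0],-1],
    [[0,0,0],[0,0,0],-1],
  ],
)

```text
t: 8.4
eef_pos: [0.6075, 0.0042, 0.1517]
ee_rot: [3.141, 0.0, 2.714]
force: [-0.2, 0.2, -5.2]
width: 0.0238
```

```bash
python3 -c "
from h import *
s=arm.get_state()
print(s['eef_pos'],np.degrees(s['ee_rot']),np.abs(s['qd']).max(),s['force'],s['moment'],s['width'])
plan([0.607,0.004,0.1465],155.5,1,4)"
```

```text
[0.60752726 0.00417539 0.15170444] [1.79993267e+02 1.31332797e-02 1.55478552e+02] 0.0022738458859878456 [-0.17577569  0.22361433 -5.18128512] [ 0.14528192 -0.11710401  0.0624856 ] 0.023808304330745343
[[[0.0004, -0.0004, 0.0052], [0.01, 0.01, -0.02], O]]
```

Emit:
step_arm(
  targets=[
    [[0.0003,-0.0003,0.002],[0,0,0],-1],
    [[0,0,0.002],[0,0,0],-1],
    [[0,0,0.0015],[0,0,0],-1],
    [[0,0,0.0015],[0,0,0],-1],
    [[0,0,0.0015],[0,0,0],-1],
    [[0,0,0.0015],[0,0,0],-1],
    [[0,0,0],[0,0,0],-1],
    [[0,0,0],[0,0,0],-1],
  ],
)

```text
t: 9.2
eef_pos: [0.607, 0.004, 0.1415]
ee_rot: [-3.142, -0.0, 2.714]
force: [0.1, 0.5, -4.3]
width: 0.024
```

```bash
python3 -c "
from h import *
s=arm.get_state()
print(s['eef_pos'],np.degrees(s['ee_rot']),np.abs(s['qd']).max(),s['force'],s['moment'],s['width'])
"
```

```text
[0.60703138 0.00397033 0.14154414] [-1.79997835e+02 -8.90874769e-04  1.55472423e+02] 0.0020754618324497873 [ 0.12551757  0.50690152 -4.33731848] [ 0.128063   -0.09357631 -0.08083302] 0.02404657812046096
```

Emit:
step_arm(
  targets=[
    [[0,0,0.001],[0,0,0],-1],
    [[0,0,0.001],[0,0,0],-1],
    [[0,0,0.001],[0,0,0],-1],
    [[0,0,0.001],[0,0,0],-1],
    [[0,0,0.001],[0,0,0],-1],
    [[0,0,0],[0,0,0],-1],
    [[0,0,0],[0,0,0],-1],
    [[0,0,0],[0,0,0],-1],
  ],
)

```text
t: 10.0
eef_pos: [0.6072, 0.0042, 0.1365]
ee_rot: [3.141, 0.0, 2.714]
force: [2.3, 1.8, -6.0]
width: 0.0236
```

```bash
python3 -c "
from h import *
s=arm.get_state()
print(s['eef_pos'],np.degrees(s['ee_rot']),np.abs(s['qd']).max(),s['force'],s['moment'],s['width'])
"
```

```text
[0.60720169 0.0041781  0.13651967] [1.79976782e+02 1.26787470e-02 1.55474582e+02] 0.0014619357231489326 [ 2.26818641  1.84516454 -6.0477401 ] [ 0.88873842 -0.81614817 -0.01005693] 0.023565523561587837
```

Emit:
step_arm(
  targets=[
    [[-0.0003,0.0006,0],[0,0,0],-1],
    [[0,0,0.001],[0,0,0],-1],
    [[0,0,0.0015],[0,0,0],-1],
    [[0,0,0.0015],[0,0,0],-1],
    [[0,0,0.0015],[0,0,0],-1],
    [[0,0,0.0015],[0,0,0],-1],
    [[0,0,0.001],[0,0,0],-1],
    [[0,0,0],[0,0,0],-1],
  ],
)

```text
t: 10.8
eef_pos: [0.6073, 0.0044, 0.1283]
ee_rot: [-3.141, -0.0, 2.713]
force: [0.6, 0.9, -4.6]
width: 0.0241
```

```bash
python3 -c "
from h import *
s=arm.get_state()
print(s['eef_pos'],np.degrees(s['ee_rot']),np.abs(s['qd']).max(),s['force'],s['moment'],s['width'])
"
```

```text
[0.60730223 0.0043585  0.12827127] [-1.79978314e+02 -2.58015993e-02  1.55471884e+02] 0.0026166876811892755 [ 0.61051256  0.88690803 -4.62787228] [ 0.18776999 -0.10765861 -0.04839044] 0.0240710065613172
```

Emit:
step_arm(
  targets=[
    [[0,0,0.001],[0,0,0],-1],
    [[0,0,0.0015],[0,0,0],-1],
    [[0,0,0.0015],[0,0,0],-1],
    [[0,0,0.001],[0,0,0],-1],
    [[0,0,0.001],[0,0,0],-1],
    [[0,0,0.0005],[0,0,0],-1],
    [[0,0,0],[0,0,0],-1],
    [[0,0,0],[0,0,0],-1],
  ],
)

```text
t: 11.6
eef_pos: [0.6076, 0.0044, 0.1221]
ee_rot: [3.142, 0.0, 2.713]
force: [0.5, 0.4, -4.6]
width: 0.0241
```

Emit:
step_arm(
  targets=[
    [[0,0,0.0003],[0,0,0],-1],
    [[0,0,0.0003],[0,0,0],-1],
    [[0,0,0.0003],[0,0,0],-1],
    [[0,0,0.0003],[0,0,0],-1],
    [[0,0,0],[0,0,0],-1],
    [[0,0,0],[0,0,0],-1],
    [[0,0,0],[0,0,0],-1],
    [[0,0,0],[0,0,0],-1],
  ],
)

```text
t: 12.4
eef_pos: [0.6075, 0.0044, 0.1209]
ee_rot: [3.142, 0.0, 2.714]
force: [0.6, 0.5, -4.2]
width: 0.0239
```

```bash
python3 -c "
from h import *
s=arm.get_state()
print(s['eef_pos'],np.degrees(s['ee_rot']),np.abs(s['qd']).max(),s['force'],s['moment'],s['width'])
"
```

```text
[0.60753225 0.00443953 0.12088184] [1.79998850e+02 9.79893409e-04 1.55474667e+02] 0.000829633548801967 [ 0.62137872  0.49582429 -4.15890981] [ 0.164471   -0.0966545  -0.04071249] 0.02393771839076737
```

Almost at the shoulder; continue with tiny steps until contact takes the weight.

Emit:
step_arm(
  targets=[
    [[0,0,0.0003],[0,0,0],-1],
    [[0,0,0.0003],[0,0,0],-1],
    [[0,0,0.0003],[0,0,0],-1],
    [[0,0,0.0002],[0,0,0],-1],
    [[0,0,0],[0,0,0],-1],
    [[0,0,0],[0,0,0],-1],
    [[0,0,0],[0,0,0],-1],
    [[0,0,0],[0,0,0],-1],
  ],
)

```text
t: 13.2
eef_pos: [0.6076, 0.0045, 0.1207]
ee_rot: [3.141, 0.001, 2.714]
force: [-3.5, 1.2, 5.8]
width: 0.024
```

Emit:
step_arm(
  targets=[
    [[0,0,0],[0,0,0],-0.3],
    [[0,0,0],[0,0,0],-0.1],
    [[0,0,0],[0,0,0],0.1],
    [[0,0,0],[0,0,0],0.1],
    [[0,0,-0.005],[0,0,0],0.1],
    [[0,0,-0.01],[0,0,0],0.1],
    [[0,0,-0.02],[0,0,0],0.1],
    [[0,0,-0.02],[0,0,0],0.1],
  ],
)

```text
t: 14.0
eef_pos: [0.6076, 0.0044, 0.176]
ee_rot: [-3.141, 0.0, 2.714]
force: [1.8, 1.5, -0.2]
width: 0.0482
```

Run:
```python
from h import *
s,p,d=show('wrist','w5',None,1.2)
print(s['t'],s['eef_pos'],np.degrees(s['ee_rot']),s['width'],s['force'])
T=toolT(s);W=cloud('wrist',d,T)
m=(p[...,0]>170)&(p[...,1]<110)&(p[...,2]<110)&(W[...,2]>.152)&(W[...,2]<.17)
m[200:]=0
print(m.sum(),cv2.minEnclosingCircle((W[m][:,:2]*1000).astype(np.float32)),np.median(W[m][:,2]))
```

```text
14.0 [0.60758716 0.00436255 0.17604625] [-1.79988884e+02  7.15511393e-03  1.55483317e+02] 0.04821691403188661 [ 1.75677956  1.46852922 -0.20139269]
666 ((570.9112548828125, -73.50517272949219), 10.572389602661133) 0.15898152002857874
```

View pics/w5.png

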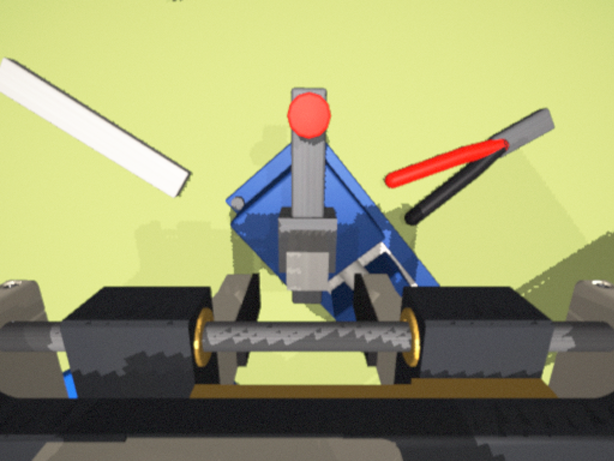

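```bash
python3 -c "
from h import *
plan([0.5717,-0.0738,0.176],155.5,1,4)"
```

```text
[[[0.002, -0.0869, 0.0039], [0.14, 0.28, 0.02], O]]
```

Emit:
step_arm(
  targets=[
    [[0,-0.012,0],[0,0,0],0.1],
    [[0.001,-0.022,0],[0,0,0],0.1],
    [[0,-0.022,0],[0,0,0],0.1],
    [[0.001,-0.021,0],[0,0,0],0.1],
    [[0,-0.01,0],[0,0,0],0.1],
    [[0,0,0],[0,0,0],0.1],
    [[0,0,0.006],[0,0,0],0.1],
    [[0,0,0.006],[0,0,0],0.1],
  ],
)

```text
t: 14.85
eef_pos: [0.5699, -0.0736, 0.1623]
ee_rot: [3.141, 0.0, 2.714]
force: [0.3, -0.1, -0.2]
width: 0.048
```

```bash
python3 -c "
from h import *
s=arm.get_state();print(s['eef_pos'],np.degrees(s['ee_rot']))
plan([0.5717,-0.0738,0.122],155.5,1,4)"
```

```text
[ 0.56990862 -0.07357555  0.16229489] [1.79980082e+02 1.49493329e-02 1.55482005e+02]
[[[-0.0017, 0.0005, 0.0403], [0.02, 0.01, -0.02], O]]
```

Emit:
step_arm(
  targets=[
    [[-0.001,0,0.008],[0,0,0],0.1],
    [[-0.0005,0.0005,0.01],[0,0,0],0.1],
    [[0,0,0.01],[0,0,0],0.1],
    [[0,0,0.006],[0,0,0],0.0],
    [[0,0,0.002],[0,0,0],-0.2],
    [[0,0,0],[0,0,0],-1],
    [[0,0,0],[0,0,0],-1],
    [[0,0,0],[0,0,0],-1],
  ],
  grip_force=40,
)

```text
t: 15.65
eef_pos: [0.5714, -0.074, 0.1272]
ee_rot: [3.141, 0.001, 2.714]
force: [0.5, -0.1, -1.0]
width: 0.021
```

Emit:
step_arm(
  targets=[
    [[0,0,0],[0,0,0],-1],
    [[0,0,0],[0,0,0],-1],
    [[0,0,0],[0,0,0],-1],
    [[0,0,0],[0,0,0],-1],
    [[0,0,0],[0,0,0],-1],
    [[0,0,0],[0,0,0],-1],
    [[0,0,0],[0,0,0],-1],
    [[0,0,0],[0,0,0],-1],
  ],
)

```text
t: 16.45
eef_pos: [0.5713, -0.0742, 0.1269]
ee_rot: [3.142, 0.0, 2.714]
force: [0.4, -1.0, 2.2]
width: 0.0214
```

```bash
python3 -c "
from h import *
s=arm.get_state();print({k:np.round(v,4).tolist() for k,v in s.items()})
"
```

```text
{'t': 16.45, 'q': [0.2104, 0.282, -0.3441, 0.0003, -0.9443, -0.6386], 'qd': [0.001, -0.002, -0.0012, 0.0017, 0.0007, 0.0007], 'joint_efforts': [0.6916, -46.8089, 24.371, 5.3423, -0.0216, 0.0041], 'eef_pos': [0.5713, -0.0742, 0.1269], 'ee_rot': [3.1416, 0.0004, 2.7136], 'force': [0.3603, -0.9692, 2.1933], 'moment': [-0.3256, -0.2043, -0.0658], 'width': 0.0214}
```

```bash
cat >> h.py <<'E'
def arc(a0,step,n,C=(0.6068,0.0032),r=0.085,psi=155.5):
    a=np.radians(a0-step*np.arange(n+1));P=np.stack([r*np.cos(a),r*np.sin(a)],-1)
    c,s=np.cos(np.radians(psi)),np.sin(np.radians(psi));M=np.array([[c,s],[s,-c]])
    Q=np.round(P@M.T,4);D=np.diff(Q,axis=0)
    for i in range(0,n,8):
        print(round(a0-step*i,1),'->',round(a0-step*min(i+8,n),1));print('['+', '.join('[[%.4f, %.4f, 0], [0, 0, 0], -1]'%tuple(x) for x in D[i:i+8])+']')
def meas(C=(0.6068,0.0032)):
    s=arm.get_state();d=np.array(s['eef_pos'][:2])-C;a=np.arctan2(d[1],d[0]);t=np.array([np.sin(a),-np.cos(a)]);f=np.array(s['force'][:2])
    print('t %.2f ang %.2f r %.4f z %.4f Fresist %.2f Frad %.2f Fz %.1f w %.4f'%(s['t'],np.degrees(a),np.hypot(*d),s['eef_pos'][2],-f@t,f@d/np.hypot(*d),s['force'][2],s['width']))
E
python3 -c "
from h import *
meas();arc(-114.5,3,16);arc(-162.5,2,32)"
```

```text
t 16.45 ang -114.63 r 0.0851 z 0.1269 Fresist 0.73 Frad 0.73 Fz 2.2 w 0.0214
-114.5 -> -138.5
[[[0.0044, 0.0001, 0], [0, 0, 0], -1], [[0.0045, 0.0004, 0], [0, 0, 0], -1], [[0.0044, 0.0005, 0], [0, 0, 0], -1], [[0.0044, 0.0009, 0], [0, 0, 0], -1], [[0.0043, 0.0010, 0], [0, 0, 0], -1], [[0.0043, 0.0013, 0], [0, 0, 0], -1], [[0.0042, 0.0014, 0], [0, 0, 0], -1], [[0.0041, 0.0017, 0], [0, 0, 0], -1]]
-138.5 -> -162.5
[[[0.0040, 0.0020, 0], [0, 0, 0], -1], [[0.0039, 0.0021, 0], [0, 0, 0], -1], [[0.0038, 0.0023, 0], [0, 0, 0], -1], [[0.0037, 0.0025, 0], [0, 0, 0], -1], [[0.0035, 0.0027, 0], [0, 0, 0], -1], [[0.0034, 0.0029, 0], [0, 0, 0], -1], [[0.0032, 0.0031, 0], [0, 0, 0], -1], [[0.0031, 0.0032, 0], [0, 0, 0], -1]]
-162.5 -> -178.5
[[[0.0019, 0.0023, 0], [0, 0, 0], -1], [[0.0019, 0.0023, 0], [0, 0, 0], -1], [[0.0018, 0.0023, 0], [0, 0, 0], -1], [[0.0017, 0.0025, 0], [0, 0, 0], -1], [[0.0016, 0.0025, 0], [0, 0, 0], -1], [[0.0015, 0.0025, 0], [0, 0, 0], -1], [[0.0015, 0.0026, 0], [0, 0, 0], -1], [[0.0013, 0.0026, 0], [0, 0, 0], -1]]
-178.5 -> -194.5
[[[0.0013, 0.0027, 0], [0, 0, 0], -1], [
[... 219 characters left out ...]
], -1], [[0.0006, 0.0029, 0], [0, 0, 0], -1]]
-194.5 -> -210.5
[[[0.0005, 0.0030, 0], [0, 0, 0], -1], [[0.0003, 0.0029, 0], [0, 0, 0], -1], [[0.0003, 0.0030, 0], [0, 0, 0], -1], [[0.0001, 0.0029, 0], [0, 0, 0], -1], [[0.0001, 0.0030, 0], [0, 0, 0], -1], [[-0.0001, 0.0030, 0], [0, 0, 0], -1], [[-0.0001, 0.0029, 0], [0, 0, 0], -1], [[-0.0003, 0.0030, 0], [0, 0, 0], -1]]
-210.5 -> -226.5
[[[-0.0003, 0.0029, 0], [0, 0, 0], -1], [[-0.0005, 0.0030, 0], [0, 0, 0], -1], [[-0.0006, 0.0029, 0], [0, 0, 0], -1], [[-0.0006, 0.0029, 0], [0, 0, 0], -1], [[-0.0008, 0.0028, 0], [0, 0, 0], -1], [[-0.0009, 0.0029, 0], [0, 0, 0], -1], [[-0.0009, 0.0028, 0], [0, 0, 0], -1], [[-0.0011, 0.0027, 0], [0, 0, 0], -1]]
```

Emit:
step_arm(
  targets=[
    [[0.0044,0.0001,0],[0,0,0],-1],
    [[0.0045,0.0004,0],[0,0,0],-1],
    [[0.0044,0.0005,0],[0,0,0],-1],
    [[0.0044,0.0009,0],[0,0,0],-1],
    [[0.0043,0.001,0],[0,0,0],-1],
    [[0.0043,0.0013,0],[0,0,0],-1],
    [[0.0042,0.0014,0],[0,0,0],-1],
    [[0.0041,0.0017,0],[0,0,0],-1],
  ],
)

```text
t: 17.25
eef_pos: [0.5444, -0.0536, 0.1274]
ee_rot: [3.141, 0.004, 2.714]
force: [8.4, -7.9, -1.9]
width: 0.0213
```

```bash
python3 -c "
from h import *
meas()"
```

```text
t 17.25 ang -137.71 r 0.0844 z 0.1274 Fresist 11.52 Frad -0.91 Fz -1.9 w 0.0213
```

Emit:
step_arm(
  targets=[
    [[0.004,0.002,0],[0,0,0],-1],
    [[0.0039,0.0021,0],[0,0,0],-1],
    [[0.0038,0.0023,0],[0,0,0],-1],
    [[0.0037,0.0025,0],[0,0,0],-1],
    [[0.0035,0.0027,0],[0,0,0],-1],
    [[0.0034,0.0029,0],[0,0,0],-1],
    [[0.0032,0.0031,0],[0,0,0],-1],
    [[0.0031,0.0032,0],[0,0,0],-1],
  ],
)

```text
t: 18.05
eef_pos: [0.5261, -0.0233, 0.1272]
ee_rot: [-3.141, 0.002, 2.714]
force: [6.2, -10.1, -1.6]
width: 0.021
```

```bash
python3 -c "
from h import *
meas()"
```

```text
t 18.05 ang -161.83 r 0.0849 z 0.1272 Fresist 11.54 Frad -2.73 Fz -1.6 w 0.0210
```

Emit:
step_arm(
  targets=[
    [[0.0019,0.0023,0],[0,0,0],-1],
    [[0.0019,0.0023,0],[0,0,0],-1],
    [[0.0018,0.0023,0],[0,0,0],-1],
    [[0.0017,0.0025,0],[0,0,0],-1],
    [[0.0016,0.0025,0],[0,0,0],-1],
    [[0.0015,0.0025,0],[0,0,0],-1],
    [[0.0015,0.0026,0],[0,0,0],-1],
    [[0.0013,0.0026,0],[0,0,0],-1],
  ],
)

```text
t: 18.85
eef_pos: [0.5216, -0.0005, 0.1271]
ee_rot: [-3.139, 0.002, 2.714]
force: [5.0, -11.3, 1.3]
width: 0.0214
```

```bash
python3 -c "
from h import *
meas()"
```

```text
t 18.85 ang -177.51 r 0.0853 z 0.1271 Fresist 11.54 Frad -4.47 Fz 1.3 w 0.0214
```

Emit:
step_arm(
  targets=[
    [[0.0008,0.0029,0],[0,0,0],-1],
    [[0.0011,0.0028,0],[0,0,0],-1],
    [[0.0011,0.0027,0],[0,0,0],-1],
    [[0.0009,0.0028,0],[0,0,0],-1],
    [[0.0009,0.0029,0],[0,0,0],-1],
    [[0.0008,0.0028,0],[0,0,0],-1],
    [[0.0006,0.0029,0],[0,0,0],-1],
    [[0.0006,0.0029,0],[0,0,0],-1],
  ],
)

```text
t: 19.65
eef_pos: [0.5233, 0.0222, 0.1269]
ee_rot: [-3.137, -0.001, 2.714]
force: [1.2, -13.3, 4.6]
width: 0.0212
```

```bash
python3 -c "
from h import *
meas()"
```

```text
t 19.65 ang 167.21 r 0.0856 z 0.1269 Fresist 12.65 Frad -4.13 Fz 4.6 w 0.0212
```

Emit:
step_arm(
  targets=[
    [[0.0004,0.003,0],[0,0,0],-1],
    [[0.0003,0.0029,0],[0,0,0],-1],
    [[0.0003,0.003,0],[0,0,0],-1],
    [[0.0001,0.0029,0],[0,0,0],-1],
    [[0.0001,0.003,0],[0,0,0],-1],
    [[-0.0001,0.003,0],[0,0,0],-1],
    [[-0.0001,0.0029,0],[0,0,0],-1],
    [[-0.0003,0.003,0],[0,0,0],-1],
  ],
)

```text
t: 20.45
eef_pos: [0.5308, 0.0433, 0.1266]
ee_rot: [-3.135, -0.003, 2.713]
force: [-5.0, -12.4, 9.7]
width: 0.021
```

```bash
python3 -c "
from h import *
meas()
arc(-226.5,2,48)"
```

```text
t 20.45 ang 152.20 r 0.0860 z 0.1266 Fresist 13.33 Frad -1.35 Fz 9.7 w 0.0210
-226.5 -> -242.5
[[[-0.0011, 0.0028, 0], [0, 0, 0], -1], [[-0.0013, 0.0027, 0], [0, 0, 0], -1], [[-0.0013, 0.0026, 0], [0, 0, 0], -1], [[-0.0015, 0.0026, 0], [0, 0, 0], -1], [[-0.0015, 0.0025, 0], [0, 0, 0], -1], [[-0.0016, 0.0025, 0], [0, 0, 0], -1], [[-0.0017, 0.0025, 0], [0, 0, 0], -1], [[-0.0018, 0.0023, 0], [0, 0, 0], -1]]
-242.5 -> -258.5
[[[-0.0019, 0.0023, 0], [0, 0, 0], -1], [[-0.0019, 0.0023, 0], [0, 0, 0], -1], [[-0.0021, 0.0021, 0], [0, 0, 0], -1], [[-0.0021, 0.0021, 0], [0, 0, 0], -1], [[-0.0021, 0.0021, 0], [0, 0, 0], -1], [[-0.0023, 0.0019, 0], [0, 0, 0], -1], [[-0.0023, 0.0019, 0], [0, 0, 0], -1], [[-0.0023, 0.0018, 0], [0, 0, 0], -1]]
-258.5 -> -274.5
[[[-0.0025, 0.0017, 0], [0, 0, 0], -1], [[-0.0025, 0.0016, 0], [0, 0, 0], -1], [[-0.0025, 0.0015, 0], [0, 0, 0], -1], [[-0.0026, 0.0015, 0], [0, 0, 0], -1], [[-0.0026, 0.0013, 0], [0, 0, 0], -1], [[-0.0027, 0.0013, 0], [0, 0, 0], -1], [[-0.0028, 0.0011, 0], [0, 0, 0], -1], [[-0.0027, 0.0011, 0], [0, 0, 0], -1]]
-274.5 -> -290.5
[[[-0.0028, 0.0
[... 271 characters left out ...]
.0003, 0], [0, 0, 0], -1]]
-290.5 -> -306.5
[[[-0.0029, 0.0001, 0], [0, 0, 0], -1], [[-0.0030, 0.0001, 0], [0, 0, 0], -1], [[-0.0030, -0.0001, 0], [0, 0, 0], -1], [[-0.0029, -0.0001, 0], [0, 0, 0], -1], [[-0.0030, -0.0003, 0], [0, 0, 0], -1], [[-0.0029, -0.0003, 0], [0, 0, 0], -1], [[-0.0030, -0.0005, 0], [0, 0, 0], -1], [[-0.0029, -0.0006, 0], [0, 0, 0], -1]]
-306.5 -> -322.5
[[[-0.0029, -0.0006, 0], [0, 0, 0], -1], [[-0.0028, -0.0008, 0], [0, 0, 0], -1], [[-0.0029, -0.0009, 0], [0, 0, 0], -1], [[-0.0028, -0.0009, 0], [0, 0, 0], -1], [[-0.0027, -0.0011, 0], [0, 0, 0], -1], [[-0.0028, -0.0011, 0], [0, 0, 0], -1], [[-0.0027, -0.0013, 0], [0, 0, 0], -1], [[-0.0026, -0.0013, 0], [0, 0, 0], -1]]
```

Run:
```python
from h import *
s,p,d=show('side','s2',(200,140,320,230),6)
s,p2,d2=show('top','t2',(180,140,280,215),7)
s,p,d=show('wrist','w6',None,1.2)
z=np.load('top0.npz');cv2.imwrite('pics/t0z.png',cv2.resize(z['p'][140:215,180:280],None,fx=7,fy=7,interpolation=cv2.INTER_CUBIC)[:,:,::-1])
z=np.load('side0.npz');cv2.imwrite('pics/s0z.png',cv2.resize(z['p'][140:230,200:320],None,fx=6,fy=6,interpolation=cv2.INTER_CUBIC)[:,:,::-1])
meas()
```

```text
t 20.60 ang 152.00 r 0.0860 z 0.1266 Fresist 13.31 Frad -0.77 Fz 8.5 w 0.0210
```

View pics/s2.png

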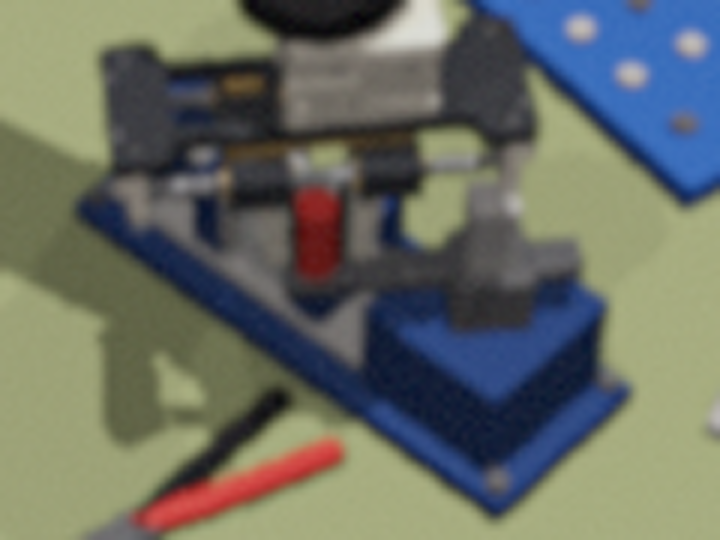

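View pics/s0z.png

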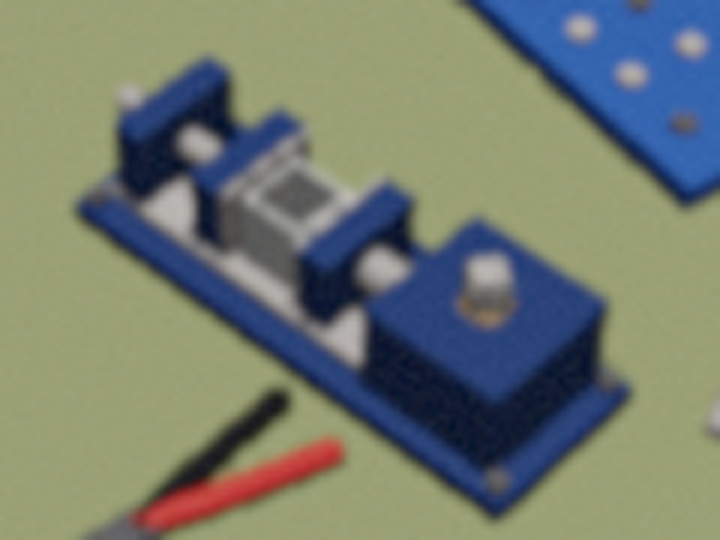

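View pics/w6.png

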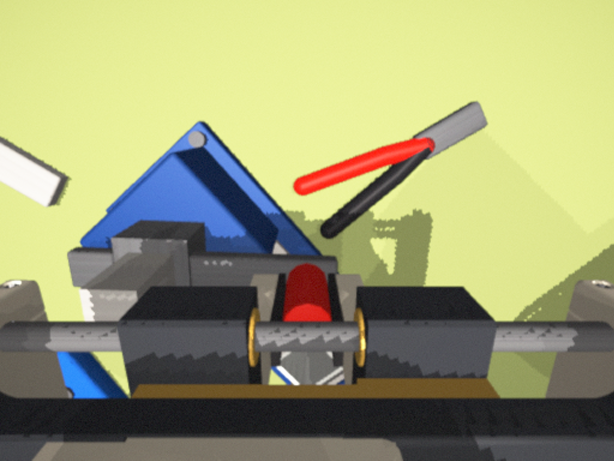

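View pics/t2.png

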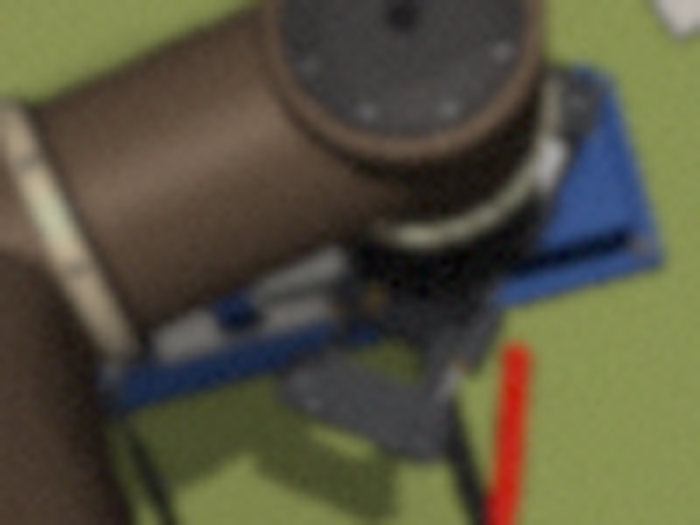

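View pics/t0z.png

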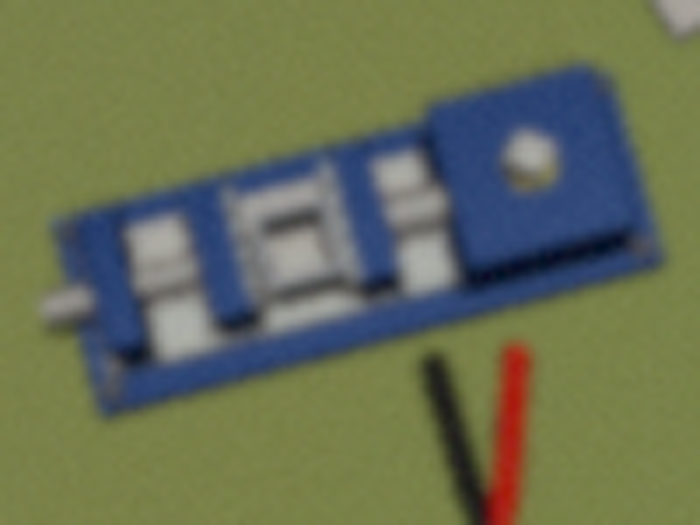

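Run:
```python
from h import *
a=np.radians(15.36);ex=np.array([np.cos(a),np.sin(a)]);ey=np.array([-np.sin(a),np.cos(a)])
C0=np.array([.6064,.0031])
outs=[]
yy=np.arange(40,170,.25);xx=np.arange(-45,45,.25)
Y,X=np.meshgrid(yy,xx)
for n,f in(('top','top0'),('side','side0')):
    z=np.load(f+'.npz');p=z['p']
    P=C0+ (X[...,None]*ex+Y[...,None]*ey)/1000
    for h in(.062,.072):
        W=np.concatenate([P,np.full(P.shape[:2]+(1,),h)],-1).reshape(-1,3)
        uv=proj(n,W).reshape(P.shape).astype(np.float32)
        outs.append(cv2.remap(p,uv[...,0],uv[...,1],cv2.INTER_CUBIC))
    Wc=cloud(n,z['d']);r=Wc[...,:2]-C0;x=r@ex*1000;y=r@ey*1000
    m=(abs(x)<15)&(y>40)&(y<170)
    o=np.argsort(y[m]);
    if n=='top':
        for s_ in(-15,-5,5):
            mm=m&(x>s_)&(x<s_+10);o=np.argsort(y[mm]);print(n,s_,[(int(round(b)),int(c*1000)) for b,c in zip(y[mm][o],Wc[...,2][mm][o])])
im=np.vstack([np.hstack(outs[:2]),np.hstack(outs[2:])])
im=cv2.resize(im,None,fx=.75,fy=.75) ;print(im.shape)
cv2.imwrite('pics/ortho.png',im[:,:,::-1])
```

```text
top -15 [(41, 83), (41, 80), (43, 74), (44, 84), (45, 79), (45, 69), (45, 40), (46, 17), (47, 19), (48, 59), (48, 18), (48, 51), (49, 21), (51, 50), (52, 50), (52, 23), (53, 21), (54, 24), (55, 60), (55, 48), (57, 21), (58, 24), (58, 59), (59, 59), (60, 45), (60, 28), (61, 22), (63, 61), (63, 46), (64, 23), (65, 23), (66, 61), (67, 23), (68, 18), (69, 25), (70, 58), (72, 21), (73, 17), (74, 59), (75, 47), (75, 21), (76, 21), (78, 73), (79, 74), (80, 78), (81, 77), (82, 77), (84, 80), (84, 76), (85, 75), (88, 73), (89, 71), (91, 76), (92, 70), (93, 72), (95, 72), (96, 74), (97, 76), (98, 74), (99, 77), (100, 72), (102, 78), (103, 75), (104, 20), (106, 74), (107, 71), (109, 21), (110, 27), (114, 23), (117, 26), (121, 25), (122, 19), (125, 21), (126, 16), (129, 21), (133, 26), (136, 27), (137, 17), (141, 26), (142, 66), (143, 72), (144, 72), (148, 23), (149, 24), (150, 20), (151, 35), (151, 71), (152, 74), (155, 71), (155, 80), (157, 82), (158, 77), (159, 77), (160, 71), (161, 73), (162, 72), (163, 76), (164, 81), (166, 74), (167, 73), (168, 75), (169, 75)]
top -5 [(40, 82), (41, 85), (
[... 1603 characters left out ...]
66), (116, 20), (117, 21), (117, 54), (119, 34), (120, 72), (120, 21), (121, 23), (121, 54), (122, 22), (122, 42), (123, 74), (123, 29), (124, 28), (124, 59), (125, 20), (126, 49), (127, 75), (127, 34), (128, 62), (128, 23), (129, 24), (129, 48), (130, 34), (131, 72), (132, 19), (132, 54), (132, 26), (134, 21), (134, 41), (135, 67), (135, 29), (136, 56), (136, 21), (137, 20), (137, 44), (138, 74), (138, 31), (139, 64), (140, 28), (140, 50), (141, 22), (141, 72), (142, 36), (142, 70), (143, 70), (148, 22), (151, 19), (151, 66), (151, 22), (153, 73), (154, 70), (154, 73), (156, 75), (157, 69), (157, 80), (160, 75), (161, 73), (164, 75), (165, 75), (167, 74), (168, 71), (169, 74)]
(540, 780, 3)
```

View pics/ortho.png

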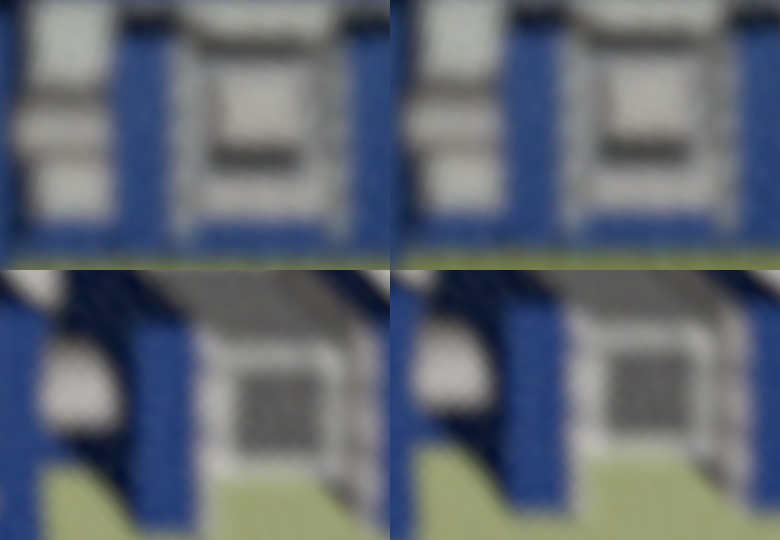

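```bash
python3 -c "
from h import *
arc(-210.5,1,32)"
```

```text
-210.5 -> -218.5
[[[-0.0001, 0.0015, 0], [0, 0, 0], -1], [[-0.0002, 0.0014, 0], [0, 0, 0], -1], [[-0.0002, 0.0015, 0], [0, 0, 0], -1], [[-0.0003, 0.0015, 0], [0, 0, 0], -1], [[-0.0003, 0.0014, 0], [0, 0, 0], -1], [[-0.0003, 0.0015, 0], [0, 0, 0], -1], [[-0.0003, 0.0014, 0], [0, 0, 0], -1], [[-0.0003, 0.0015, 0], [0, 0, 0], -1]]
-218.5 -> -226.5
[[[-0.0004, 0.0014, 0], [0, 0, 0], -1], [[-0.0004, 0.0014, 0], [0, 0, 0], -1], [[-0.0004, 0.0015, 0], [0, 0, 0], -1], [[-0.0005, 0.0014, 0], [0, 0, 0], -1], [[-0.0004, 0.0014, 0], [0, 0, 0], -1], [[-0.0005, 0.0014, 0], [0, 0, 0], -1], [[-0.0005, 0.0014, 0], [0, 0, 0], -1], [[-0.0006, 0.0013, 0], [0, 0, 0], -1]]
-226.5 -> -234.5
[[[-0.0006, 0.0014, 0], [0, 0, 0], -1], [[-0.0005, 0.0014, 0], [0, 0, 0], -1], [[-0.0007, 0.0013, 0], [0, 0, 0], -1], [[-0.0006, 0.0014, 0], [0, 0, 0], -1], [[-0.0007, 0.0013, 0], [0, 0, 0], -1], [[-0.0006, 0.0013, 0], [0, 0, 0], -1], [[-0.0008, 0.0013, 0], [0, 0, 0], -1], [[-0.0007, 0.0013, 0], [0, 0, 0], -1]]
-234.5 -> -242.5
[[[-0.0007, 0.0013, 0], [0, 0, 0], -1], [[-0.0008, 0.0012, 0], [0, 0, 0], -1], [[-0.0008, 0.0013, 0], [0, 0, 0], -1], [[-0.0008, 0.0012, 0], [0, 0, 0], -1], [[-0.0009, 0.0013, 0], [0, 0, 0], -1], [[-0.0008, 0.0012, 0], [0, 0, 0], -1], [[-0.0009, 0.0012, 0], [0, 0, 0], -1], [[-0.0009, 0.0011, 0], [0, 0, 0], -1]]
```

Emit:
step_arm(
  targets=[
    [[-0.0001,0.0015,-0.0003],[0,0,0],-1],
    [[-0.0002,0.0014,0],[0,0,0],-1],
    [[-0.0002,0.0015,0],[0,0,0],-1],
    [[-0.0003,0.0015,0],[0,0,0],-1],
    [[-0.0003,0.0014,0],[0,0,0],-1],
    [[-0.0003,0.0015,0],[0,0,0],-1],
    [[-0.0003,0.0014,0],[0,0,0],-1],
    [[-0.0003,0.0015,0],[0,0,0],-1],
  ],
)

```text
t: 21.4
eef_pos: [0.5366, 0.053, 0.1266]
ee_rot: [-3.134, -0.004, 2.713]
force: [-7.9, -11.9, 10.5]
width: 0.0212
```

```bash
python3 -c "
from h import *
meas();s=arm.get_state();print(s['moment'],s['force'],s['ee_rot'])"
```

```text
t 21.40 ang 144.65 r 0.0861 z 0.1266 Fresist 14.27 Frad -0.41 Fz 10.5 w 0.0212
[-4.1732538   2.60954177  0.05116514] [ -7.92722862 -11.87580434  10.49286556] [-3.13397972 -0.00447214  2.71298736]
```

Emit:
step_arm(
  targets=[
    [[-0.0004,0.0014,0],[0,0,0],-1],
    [[-0.0004,0.0014,0],[0,0,0],-1],
    [[-0.0004,0.0015,0],[0,0,0],-1],
    [[-0.0005,0.0014,0],[0,0,0],-1],
    [[-0.0004,0.0014,0],[0,0,0],-1],
    [[-0.0005,0.0014,0],[0,0,0],-1],
    [[-0.0005,0.0014,0],[0,0,0],-1],
    [[-0.0006,0.0013,0],[0,0,0],-1],
  ],
)

```text
t: 22.2
eef_pos: [0.5437, 0.0619, 0.1265]
ee_rot: [-3.134, -0.006, 2.713]
force: [-12.5, -8.0, 12.2]
width: 0.0213
```

```bash
python3 -c "
from h import *
meas();s=arm.get_state();print(s['moment'],s['force'],s['ee_rot'])"
```

```text
t 22.20 ang 137.09 r 0.0861 z 0.1265 Fresist 14.34 Frad 3.70 Fz 12.2 w 0.0213
[-3.1080654   4.29334599 -0.0114875 ] [-12.47507727  -7.98650619  12.16231493] [-3.13353508 -0.00598762  2.71280815]
```

Emit:
step_arm(
  targets=[
    [[0,0,0],[0,0,0],-0.2],
    [[0,0,0],[0,0,0],0],
    [[0,0,0],[0,0,0],0],
    [[0,0,-0.01],[0,0,0],0],
    [[0,0,-0.02],[0,0,0],0],
    [[0,0,-0.025],[0,0,0],0],
    [[0,0,-0.02],[0,0,0],0],
    [[0,0,-0.02],[0,0,0],0],
  ],
)

```text
t: 23.0
eef_pos: [0.5487, 0.065, 0.2238]
ee_rot: [3.141, 0.001, 2.714]
force: [-0.8, 0.4, -1.1]
width: 0.044
```

```bash
python3 -c "
from h import *
s=arm.get_state();print(s['t'],s['eef_pos'],s['ee_rot'],s['force'],s['moment'],s['width'])
plan([.606,.197,.225],155.5,7,3)"
```

```text
23.0 [0.54869307 0.06501151 0.22376842] [3.14094903e+00 5.39421953e-04 2.71374676e+00] [-0.80175616  0.40493885 -1.07625358] [ 0.11798885 -0.10782275 -0.0377591 ] 0.04403786260431703
[[[0.0, 0.021, -0.0], [0.04, 0.03, -0.0], O], [[0.0, 0.02, -0.0], [-0.0, 0.0, -0.0], O], [[0.001, 0.021, -0.0], [-0.0, 0.0, -0.01], O], [[0.0, 0.02, -0.0], [-0.0, 0.0, 0.0], O], [[0.001, 0.021, -0.0], [-0.0, 0.0, 0.0], O], [[0.0, 0.02, -0.001], [-0.0, 0.0, -0.0], O], [[0.001, 0.021, -0.0], [-0.0, 0.0, -0.0], O]]
```

Emit:
step_arm(
  targets=[
    [[0,0.02,0],[0,0,0],0],
    [[0,0.026,0],[0,0,0],0],
    [[0.001,0.026,0],[0,0,0],0],
    [[0,0.026,0],[0,0,0],0],
    [[0.001,0.026,0],[0,0,0],0],
    [[0,0.02,0],[0,0,0],0],
    [[0,0,0],[0,0,0],0],
    [[0,0,0],[0,0,0],0],
  ],
)

```text
t: 23.8
eef_pos: [0.6063, 0.1973, 0.2214]
ee_rot: [-3.141, -0.001, 2.714]
force: [0.5, -0.2, 0.5]
width: 0.0437
```

Run:
```python
from h import *
s,p,d=show('wrist','w7',None,1.5)
print(s['t'],s['eef_pos'],s['ee_rot'])
```

```text
23.8 [0.60634124 0.19731    0.22143075] [-3.14064979e+00 -7.10002102e-04  2.71439564e+00]
```

View pics/w7.png

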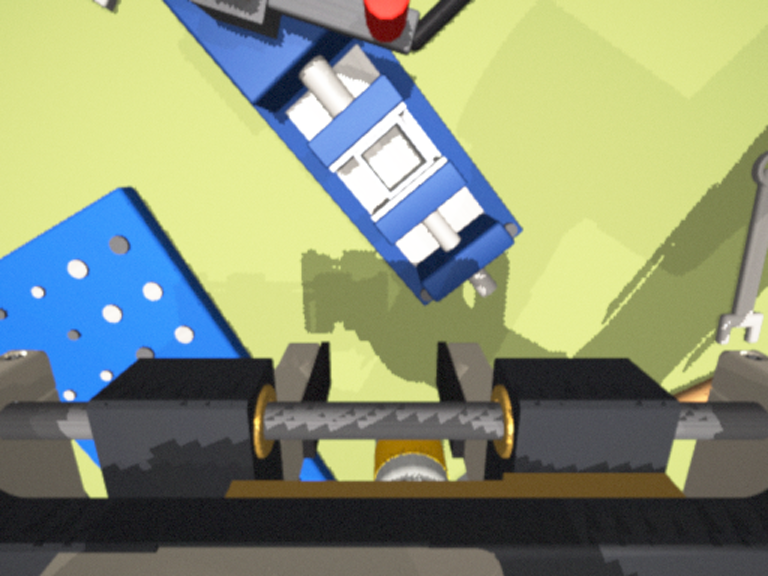

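Run:
```python
from h import *
a=np.radians(15.36);ex=np.array([np.cos(a),np.sin(a)]);ey=np.array([-np.sin(a),np.cos(a)])
C0=np.array([.6064,.0031])
z=np.load('w7.npz');p,d,T=z['p'],z['d'],z['T']
yy=np.arange(60,180,.2);xx=np.arange(-45,45,.2);Y,X=np.meshgrid(yy,xx)
P=C0+(X[...,None]*ex+Y[...,None]*ey)/1000
W=np.concatenate([P,np.full(P.shape[:2]+(1,),.0725)],-1).reshape(-1,3)
uv=proj('wrist',W,T).reshape(P.shape).astype(np.float32)
o=cv2.remap(p,uv[...,0],uv[...,1],cv2.INTER_CUBIC)
cv2.imwrite('pics/o7.png',cv2.resize(o,None,fx=1.3,fy=1.3)[:,:,::-1])
Wc=cloud('wrist',d,T);r=Wc[...,:2]-C0;x=r@ex*1000;y=r@ey*1000
for s_ in(-32,-26,-8,-2,4,24,30):
    mm=(x>s_)&(x<s_+2)&(y>75)&(y<165);q=np.argsort(y[mm]);print(s_,' '.join('%d:%d'%(round(b),round(c*1000)) for b,c in zip(y[mm][q],Wc[...,2][mm][q])))
```

```text
-32 75:21 76:21 77:22 77:22 78:21 85:72 86:73 86:74 87:73 87:73 87:75 88:74 88:74 89:73 89:73 89:75 90:75 91:75 91:75 91:74 92:75 92:74 93:74 93:75 93:73 94:73 94:74 95:74 95:74 95:74 96:74 97:74 97:75 97:74 98:73 99:73 99:76 99:74 100:74 100:75 101:75 101:74 102:73 102:75 103:75 103:72 103:73 104:75 105:73 105:74 106:74 106:75 107:71 107:72 107:73 108:73 108:72 109:73 109:72 109:72 110:71 110:71 111:68 111:24 111:48 111:22 111:22 112:21 113:21 114:21 115:21 115:21 115:22 116:22 117:22 117:21 118:23 119:20 119:21 120:23 121:20 122:21 123:21 123:21 124:21 124:21 125:20 126:21 127:23 127:21 128:20 128:21 129:21 129:21 130:22 131:21 132:20 133:22 133:21 133:21 134:21 134:21 135:22 136:21 137:21 138:20 138:21 139:22 140:22 140:22 141:21 142:24 142:19 143:23 144:20 144:21 145:19 146:21 146:20 147:22 148:21 148:20 149:22 149:22 150:21 151:20 152:67 152:60 152:52 152:33 152:50 152:67 152:41 152:43 152:57 152:73 152:20 153:73 153:72 154:72 154:72 154:72 155:71 156:72 156:72 156:73 157:74 157:75 158:75 158:74 159:75 159:74 160:74 161:74 161:74 161:74 162:74 162:75 163:74 163:76 164:74 164:74 
[... 12411 characters left out ...]
1 163:300 163:74 163:303 163:300 163:300 163:301 163:300 163:299 163:300 163:304 163:300 163:301 163:302 163:298 163:299 163:301 163:304 163:303 163:302 163:300 163:300 163:74 163:304 163:301 163:299 163:301 163:300 163:302 163:302 163:300 163:301 163:74 163:301 163:304 163:303 164:305 164:298 164:301 164:299 164:301 164:299 164:301 164:303 164:302 164:302 164:300 164:298 164:301 164:304 164:302 164:302 164:302 164:302 164:303 164:303 164:301 164:300 164:303 164:301 164:302 164:303 164:299 164:304 164:299 164:302 164:299 164:302 164:302 164:74 164:303 164:303 164:302 165:302 165:303 165:304 165:304 165:301 165:304 165:303 165:303 165:303 165:304 165:302 165:304 165:302 165:302 165:303 165:74
```

View pics/o7.png

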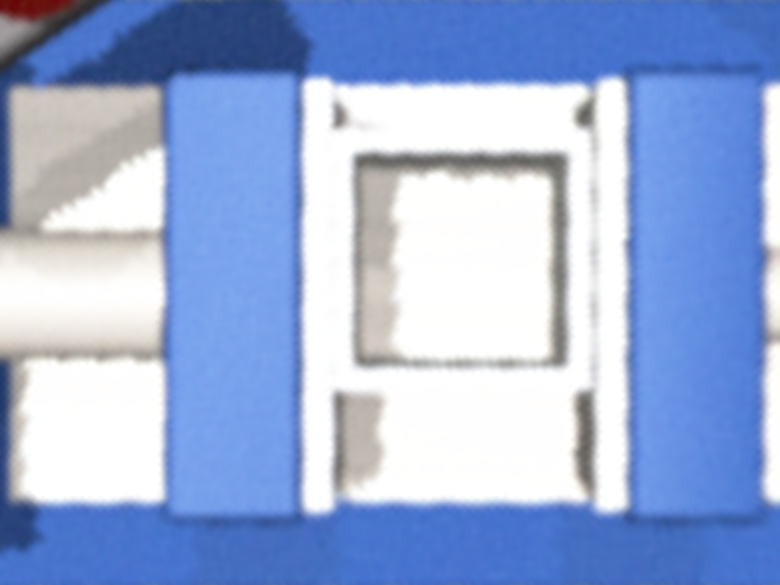

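Run:
```python
from h import *
a=np.radians(15.36);ex=np.array([np.cos(a),np.sin(a)]);ey=np.array([-np.sin(a),np.cos(a)])
C0=np.array([.6064,.0031])
yy=np.arange(40,175,.25);xx=np.arange(-45,45,.25);Y,X=np.meshgrid(yy,xx)
P=C0+(X[...,None]*ex+Y[...,None]*ey)/1000
W=np.concatenate([P,np.full(P.shape[:2]+(1,),.0735)],-1).reshape(-1,3)
out=[]
for n in('top','side'):
    show(n,n+'8')
    for f in(n+'0',n+'8'):
        p=np.load(f+'.npz')['p']
        uv=proj(n,W).reshape(P.shape).astype(np.float32)
        out.append(cv2.remap(p,uv[...,0],uv[...,1],cv2.INTER_CUBIC))
im=np.vstack([np.hstack(out[:2]),np.hstack(out[2:])])
cv2.imwrite('pics/cmp.png',cv2.resize(im,None,fx=.74,fy=.74)[:,:,::-1]);print(im.shape)
```

```text
(720, 1080, 3)
```

View pics/cmp.png

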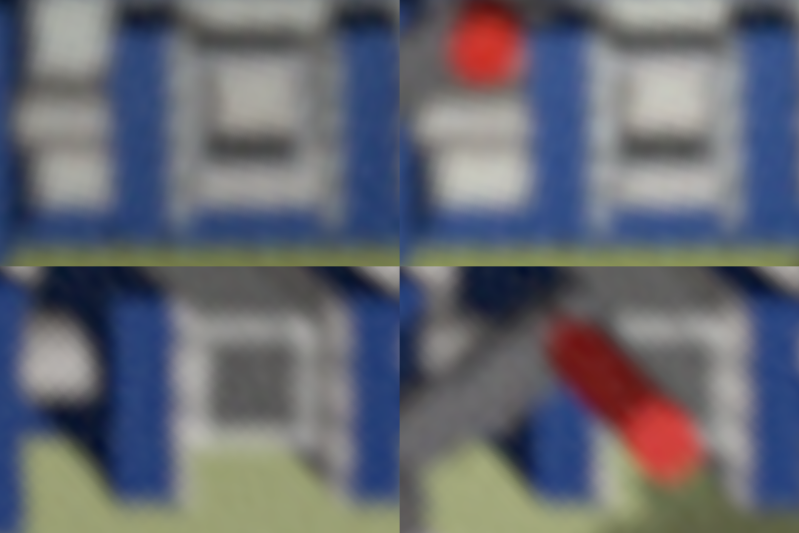

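Run:
```python
from h import *
a=np.radians(15.36);ex=np.array([np.cos(a),np.sin(a)]);ey=np.array([-np.sin(a),np.cos(a)])
C0=np.array([.6064,.0031])
st=.1
yy=np.arange(40,175,st)
def prof(n,f,xl,xh):
    xx=np.arange(xl,xh,.5);Y,X=np.meshgrid(yy,xx)
    P=C0+(X[...,None]*ex+Y[...,None]*ey)/1000
    W=np.concatenate([P,np.full(P.shape[:2]+(1,),.0735)],-1).reshape(-1,3)
    p=np.load(f+'.npz')['p'].astype(np.float32);uv=proj(n,W).reshape(P.shape).astype(np.float32)
    o=cv2.remap(p,uv[...,0],uv[...,1],cv2.INTER_LINEAR)
    q=o[...,2]/(o.sum(-1)+1)
    return q.mean(0)
def edges(q,lo,hi):
    m=(yy>=lo)&(yy<=hi);g=np.gradient(q[m],st);y=yy[m]
    out=[]
    mx=q[m].max();mn=q[m].min();th=(mx+mn)/2
    c=np.where(np.diff(np.sign(q[m]-th))!=0)[0]
    return y[c]
for n,(xl,xh) in(('top',(-0,22)),('top',(10,22)),('top',(-20,-5)),('side',(22,32)),('side',(15,30))):
  for f in(n+'0',n+'8'):
    q=prof(n,f,xl,xh)
    print(n,f,xl,xh,'jaw',edges(q,66,118),'back',edges(q,140,172))
```

```text
top top0 0 22 jaw [79.3 95.3] back [157.4]
top top8 0 22 jaw [ 86.1 102. ] back [157.3]
top top0 10 22 jaw [79.7 95.1] back [157.5]
top top8 10 22 jaw [ 86.4 101.8] back [157.4]
top top0 -20 -5 jaw [77.5 95.5] back [157.2]
top top8 -20 -5 jaw [ 83.5 103.4] back [157.]
side side0 22 32 jaw [76.5 97.6] back [159.1]
side side8 22 32 jaw [ 83.1 104.2] back [158.6]
side side0 15 30 jaw [73.8 97.2] back [160.1]
side side8 15 30 jaw [ 80.1 104.6] back [159.]
```

Emit:
step_arm(
  targets=[
    [[0,-0.018,0],[0,0,0],0],
    [[0,-0.02,0],[0,0,0],0],
    [[0,-0.02,0],[0,0,0],0],
    [[0,-0.012,0],[0,0,0],0],
    [[0,-0.006,0],[0,0,0],0],
    [[0,0,0],[0,0,0],0],
    [[0,0,0],[0,0,0],0],
    [[0,0,0],[0,0,0],0],
  ],
)

```text
t: 24.75
eef_pos: [0.5753, 0.128, 0.2219]
ee_rot: [-3.142, 0.0, 2.714]
force: [0.9, 0.2, -0.6]
width: 0.0437
```

```bash
cat >> h.py <<'E'
def knob(n):
    s,p,d=show('wrist',n,None,1.2);T=toolT(s);W=cloud('wrist',d,T)
    m=(p[...,0].astype(int)>130)&(p[...,1]<100)&(p[...,2]<100)&(W[...,2]>.152)&(W[...,2]<.168);m[235:]=0
    (x,y),r=cv2.minEnclosingCircle((W[m][:,:2]*1000).astype(np.float32))
    a=np.degrees(np.arctan2(y-3.2,x-606.8))
    print(s['t'],s['eef_pos'],m.sum(),'knob',x,y,r,'z',np.median(W[m][:,2]),'ang',a,'rad',np.hypot(y-3.2,x-606.8))
    return s,W,p
E
python3 - <<'E'
from h import *
s,W,p=knob('w9')
plan([.5445,.0625,.2215],155.5,1,4)
E
```

```text
24.75 [0.57527791 0.12796673 0.22191621] 237 knob 542.0579833984375 60.04119873046875 10.82568645477295 z 0.15862660843260354 ang 138.71801268048029 rad 86.1536452319554
[[[0.0008, -0.0724, 0.0004], [-0.01, -0.01, -0.0], O]]
```

View pics/w9.png

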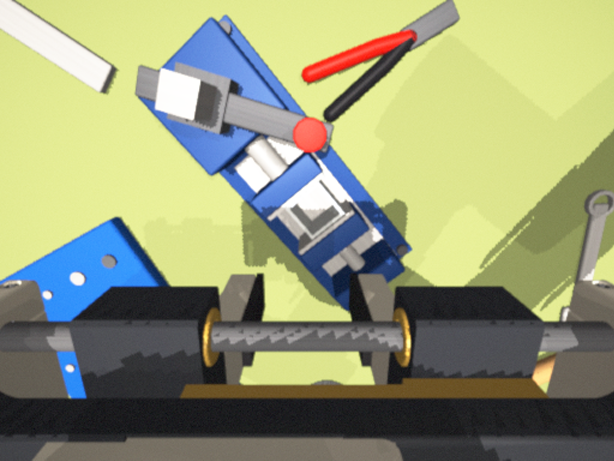

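Emit:
step_arm(
  targets=[
    [[0.0005,-0.02,0.005],[0,0,0],0],
    [[0.001,-0.025,0.005],[0,0,0],0],
    [[0,-0.02,0.01],[0,0,0],0],
    [[0,-0.0106,0.015],[0,0,0],0],
    [[0,0,0.015],[0,0,0],0],
    [[0,0,0.017],[0,0,0],0],
    [[0,0,0.017],[0,0,0],0],
    [[0,0,0.01],[0,0,0],0],
  ],
)

```text
t: 25.6
eef_pos: [0.5418, 0.0596, 0.1266]
ee_rot: [-3.14, -0.001, 2.714]
force: [-0.3, -0.6, 0.3]
width: 0.044
```

Emit:
step_arm(
  targets=[
    [[0,0,0.003],[0,0,0],0],
    [[0,0,0],[0,0,0],-0.2],
    [[0,0,0],[0,0,0],-1],
    [[0,0,0],[0,0,0],-1],
    [[0,0,0],[0,0,0],-1],
    [[0,0,0],[0,0,0],-1],
    [[0,0,0],[0,0,0],-1],
    [[0,0,0],[0,0,0],-1],
  ],
  grip_force=40,
)

```text
t: 26.4
eef_pos: [0.5423, 0.0596, 0.1256]
ee_rot: [3.141, 0.0, 2.714]
force: [-3.7, 3.0, 6.1]
width: 0.021
```

```bash
python3 -c "
from h import *
meas();s=arm.get_state();print(s['moment'],s['force'],s['ee_rot'])
arc(-221.5,1.5,24)"
```

```text
t 26.40 ang 138.84 r 0.0857 z 0.1256 Fresist 0.19 Frad 4.74 Fz 6.1 w 0.0210
[1.15919581 1.3757135  0.00623051] [-3.69320104  2.97242597  6.12553097] [3.14101575e+00 2.04103430e-04 2.71366623e+00]
-221.5 -> -233.5
[[[-0.0007, 0.0021, 0], [0, 0, 0], -1], [[-0.0007, 0.0021, 0], [0, 0, 0], -1], [[-0.0008, 0.0021, 0], [0, 0, 0], -1], [[-0.0009, 0.0020, 0], [0, 0, 0], -1], [[-0.0009, 0.0020, 0], [0, 0, 0], -1], [[-0.0009, 0.0021, 0], [0, 0, 0], -1], [[-0.0010, 0.0019, 0], [0, 0, 0], -1], [[-0.0011, 0.0020, 0], [0, 0, 0], -1]]
-233.5 -> -245.5
[[[-0.0011, 0.0019, 0], [0, 0, 0], -1], [[-0.0011, 0.0019, 0], [0, 0, 0], -1], [[-0.0012, 0.0019, 0], [0, 0, 0], -1], [[-0.0013, 0.0019, 0], [0, 0, 0], -1], [[-0.0013, 0.0018, 0], [0, 0, 0], -1], [[-0.0013, 0.0017, 0], [0, 0, 0], -1], [[-0.0014, 0.0018, 0], [0, 0, 0], -1], [[-0.0014, 0.0017, 0], [0, 0, 0], -1]]
-245.5 -> -257.5
[[[-0.0015, 0.0016, 0], [0, 0, 0], -1], [[-0.0016, 0.0016, 0], [0, 0, 0], -1], [[-0.0015, 0.0016, 0], [0, 0, 0], -1], [[-0.0016, 0.0016, 0], [0, 0, 0], -1], [[-0.0017, 0.0015, 0], [0, 0, 0], -1], [[-0.0017, 0.0014, 0], [0, 0, 0], -1], [[-0.0017, 0.0014, 0], [0, 0, 0], -1], [[-0.0017, 0.0014, 0], [0, 0, 0], -1]]
```

Emit:
step_arm(
  targets=[
    [[-0.0007,0.0021,-0.0005],[0,0,0],-1],
    [[-0.0007,0.0021,0],[0,0,0],-1],
    [[-0.0008,0.0021,0],[0,0,0],-1],
    [[-0.0009,0.002,0],[0,0,0],-1],
    [[-0.0009,0.002,0],[0,0,0],-1],
    [[-0.0009,0.0021,0],[0,0,0],-1],
    [[-0.001,0.0019,0],[0,0,0],-1],
    [[-0.0011,0.002,0],[0,0,0],-1],
  ],
)

```text
t: 27.2
eef_pos: [0.5512, 0.0689, 0.1253]
ee_rot: [-3.135, -0.006, 2.713]
force: [-16.3, -3.3, 14.2]
width: 0.0214
```

```bash
python3 -c "
from h import *
meas();s=arm.get_state();print(s['moment'],s['force'],s['ee_rot'])"
```

```text
t 27.20 ang 130.26 r 0.0861 z 0.1253 Fresist 14.60 Frad 8.02 Fz 14.2 w 0.0214
[-1.22509688  5.81704461 -0.06587964] [-16.32267317  -3.31173706  14.23867094] [-3.13486462 -0.00559978  2.71270148]
```

Emit:
step_arm(
  targets=[
    [[-0.0008,0.002,-0.0003],[0,0,0],-1],
    [[-0.0008,0.002,0],[0,0,0],-1],
    [[-0.0012,0.0019,0],[0,0,0],-1],
    [[-0.0013,0.0019,0],[0,0,0],-1],
    [[-0.0013,0.0018,0],[0,0,0],-1],
    [[-0.0013,0.0017,0],[0,0,0],-1],
    [[-0.0014,0.0018,0],[0,0,0],-1],
    [[-0.0014,0.0017,0],[0,0,0],-1],
  ],
)

```text
t: 28.0
eef_pos: [0.566, 0.079, 0.1253]
ee_rot: [-3.136, -0.006, 2.713]
force: [-16.3, -0.9, 12.3]
width: 0.0216
```

```bash
python3 -c "
from h import *
meas();s=arm.get_state();print(s['moment'],s['force'],s['ee_rot'])"
```

```text
t 28.00 ang 118.31 r 0.0861 z 0.1253 Fresist 14.74 Frad 6.94 Fz 12.3 w 0.0216
[-0.29295928  5.83666451  0.05121284] [-16.26898768  -0.88535998  12.27774843] [-3.1356201  -0.00591808  2.71268107]
```

Emit:
step_arm(
  targets=[
    [[0,0,0],[0,0,0],-0.2],
    [[0,0,0],[0,0,0],0],
    [[0,0,0],[0,0,0],0],
    [[0,0,-0.01],[0,0,0],0],
    [[0,0,-0.02],[0,0,0],0],
    [[0,0,-0.025],[0,0,0],0],
    [[0,0.015,-0.025],[0,0,0],0],
    [[0,0.025,-0.01],[0,0,0],0],
  ],
)

```text
t: 28.8
eef_pos: [0.5881, 0.117, 0.2199]
ee_rot: [3.138, 0.004, 2.713]
force: [-0.2, 1.0, 0.3]
width: 0.0438
```

Emit:
step_arm(
  targets=[
    [[0,0.025,0],[0,0,0],0],
    [[0,0.02,0],[0,0,0],0],
    [[0,0.005,0],[0,0,0],0],
    [[0,0,0],[0,0,0],0],
    [[0,0,0],[0,0,0],0],
    [[0,0,0],[0,0,0],0],
    [[0,0,0],[0,0,0],0],
    [[0,0,0],[0,0,0],0],
  ],
)

```text
t: 29.6
eef_pos: [0.6074, 0.1622, 0.2161]
ee_rot: [3.141, 0.0, 2.713]
force: [-0.5, -1.0, 0.7]
width: 0.0438
```

Run:
```python
from h import *
s,W,p=knob('w10')
show('top','top10');show('side','side10')
a=np.radians(15.36);ex=np.array([np.cos(a),np.sin(a)]);ey=np.array([-np.sin(a),np.cos(a)])
C0=np.array([.6064,.0031])
ims=[]
for n in('w7','w9','w10'):
    z=np.load(n+'.npz');T=z['T']
    yy=np.arange(60,180,.2);xx=np.arange(-45,45,.2);Y,X=np.meshgrid(yy,xx)
    P=C0+(X[...,None]*ex+Y[...,None]*ey)/1000
    Wp=np.concatenate([P,np.full(P.shape[:2]+(1,),.0725)],-1).reshape(-1,3)
    uv=proj('wrist',Wp,T).reshape(P.shape).astype(np.float32)
    o=cv2.remap(z['p'],uv[...,0],uv[...,1],cv2.INTER_CUBIC);ims.append(o[120:380])
    of=o.astype(np.float32);q=(of[...,2]/(of.sum(-1)+1))
    for r0,r1 in((300,330),(330,360)):
        qq=q[r0:r1].mean(0);th=(qq.max()+qq.min())/2;c=np.where(np.diff(np.sign(qq-th))!=0)[0];print(n,xx[r0],np.round(yy[c],1))
cv2.imwrite('pics/o10.png',np.vstack(ims)[:,:,::-1])
```

```text
29.6 [0.60742823 0.16223871 0.21605836] 195 knob 564.3719482421875 78.42878723144531 10.66558837890625 z 0.15858151551053215 ang 119.4224295657475 rad 86.36845491426648
w7 15.000000000000853 [ 61.   85.6 105.8 156.8 177. ]
w7 21.000000000000938 [ 60.8  85.4 106.  156.8 177. ]
w9 15.000000000000853 [ 83.4 105.8 156.8 176.8]
w9 21.000000000000938 [ 83.4 105.6 156.8 177.2]
w10 15.000000000000853 [ 86.8 107.  156.8 177. ]
w10 21.000000000000938 [ 86.8 107.  156.8 177. ]
```

View pics/w10.png

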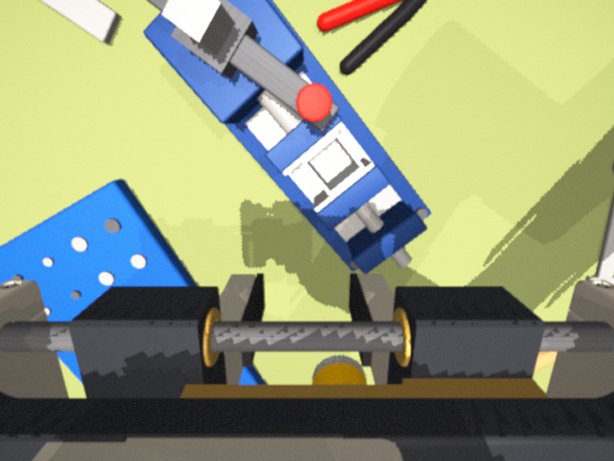

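View pics/o10.png

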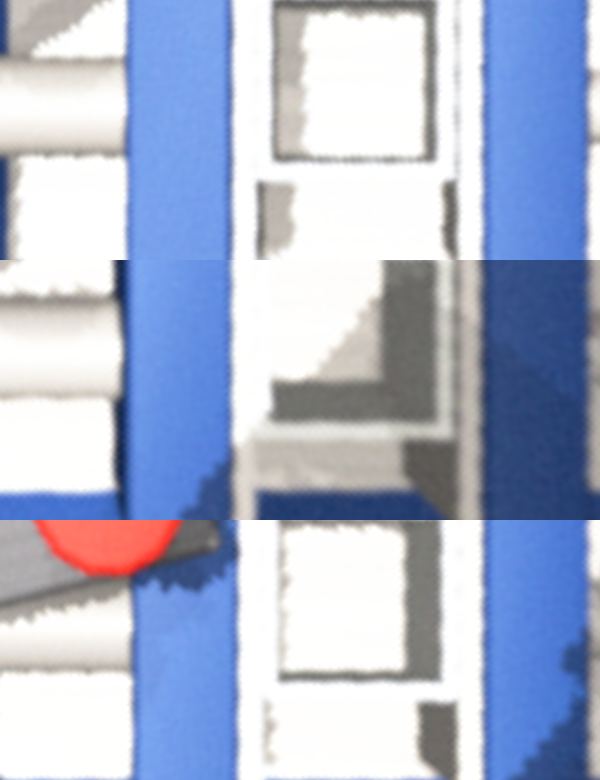

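Emit:
step_arm(
  targets=[
    [[0.001,-0.025,0.003],[0,0,0],0],
    [[0.001,-0.03,0.003],[0,0,0],0],
    [[0.001,-0.025,0.01],[0,0,0],0],
    [[0.0008,-0.0141,0.015],[0,0,0],0],
    [[0,0,0.016],[0,0,0],0],
    [[0,0,0.017],[0,0,0],0],
    [[0,0,0.017],[0,0,0],0],
    [[0,0,0.008],[0,0,0],0],
  ],
)

```text
t: 30.55
eef_pos: [0.5643, 0.0783, 0.1255]
ee_rot: [-3.14, -0.001, 2.713]
force: [0.4, -0.4, 0.5]
width: 0.0438
```

Emit:
step_arm(
  targets=[
    [[0,0,0.001],[0,0,0],0],
    [[0,0,0],[0,0,0],-0.2],
    [[0,0,0],[0,0,0],-1],
    [[0,0,0],[0,0,0],-1],
    [[0,0,0],[0,0,0],-1],
    [[0,0,0],[0,0,0],-1],
    [[0,0,0],[0,0,0],-1],
    [[0,0,0],[0,0,0],-1],
  ],
  grip_force=40,
)

```text
t: 31.35
eef_pos: [0.565, 0.079, 0.1263]
ee_rot: [3.141, 0.0, 2.714]
force: [-4.9, 3.1, 6.9]
width: 0.0211
```

```bash
python3 -c "
from h import *
meas((.6071,.0034));s=arm.get_state();print(s['moment'],s['force'],s['ee_rot'])
arc(-240.5,1.5,40,r=.0855)"
```

```text
t 31.35 ang 119.14 r 0.0865 z 0.1263 Fresist 2.73 Frad 5.07 Fz 6.9 w 0.0211
[1.15480217 1.4795771  0.02907881] [-4.85052613  3.10100079  6.88312261] [3.14106300e+00 6.97106247e-05 2.71372555e+00]
-240.5 -> -252.5
[[[-0.0014, 0.0017, 0], [0, 0, 0], -1], [[-0.0014, 0.0018, 0], [0, 0, 0], -1], [[-0.0014, 0.0017, 0], [0, 0, 0], -1], [[-0.0015, 0.0017, 0], [0, 0, 0], -1], [[-0.0015, 0.0017, 0], [0, 0, 0], -1], [[-0.0015, 0.0016, 0], [0, 0, 0], -1], [[-0.0016, 0.0015, 0], [0, 0, 0], -1], [[-0.0017, 0.0015, 0], [0, 0, 0], -1]]
-252.5 -> -264.5
[[[-0.0017, 0.0015, 0], [0, 0, 0], -1], [[-0.0017, 0.0014, 0], [0, 0, 0], -1], [[-0.0018, 0.0014, 0], [0, 0, 0], -1], [[-0.0017, 0.0014, 0], [0, 0, 0], -1], [[-0.0019, 0.0013, 0], [0, 0, 0], -1], [[-0.0018, 0.0012, 0], [0, 0, 0], -1], [[-0.0019, 0.0012, 0], [0, 0, 0], -1], [[-0.0019, 0.0011, 0], [0, 0, 0], -1]]
-264.5 -> -276.5
[[[-0.0020, 0.0011, 0], [0, 0, 0], -1], [[-0.0020, 0.0011, 0], [0, 0, 0], -1], [[-0.0020, 0.0010, 0], [0, 0, 0], -1], [[-0.0020, 0.0009, 0], [0, 0, 0], -1], [[-0.0021, 0.0009, 0], [0, 0, 0], -1], [[-0.0021, 0.0008, 0], [0, 0, 0], -1], [[-0.0021, 0.0008, 0], [0, 0, 0], -1], [[-0.0021, 0.0007, 0], [0, 0, 0], -1]]
-276.5 -> -288.5
[[[-0.0021, 0.0007, 0], [0, 0, 0], -1], [[-0.0022, 0.0006, 0], [0, 0, 0], -1], [[-0.0021, 0.0005, 0], [0, 0, 0], -1], [[-0.0022, 0.0005, 0], [0, 0, 0], -1], [[-0.0022, 0.0005, 0], [0, 0, 0], -1], [[-0.0022, 0.0003, 0], [0, 0, 0], -1], [[-0.0022, 0.0004, 0], [0, 0, 0], -1], [[-0.0023, 0.0002, 0], [0, 0, 0], -1]]
-288.5 -> -300.5
[[[-0.0022, 0.0002, 0], [0, 0, 0], -1], [[-0.0022, 0.0002, 0], [0, 0, 0], -1], [[-0.0023, 0.0001, 0], [0, 0, 0], -1], [[-0.0022, 0.0000, 0], [0, 0, 0], -1], [[-0.0022, 0.0000, 0], [0, 0, 0], -1], [[-0.0023, -0.0001, 0], [0, 0, 0], -1], [[-0.0022, -0.0002, 0], [0, 0, 0], -1], [[-0.0022, -0.0002, 0], [0, 0, 0], -1]]
```

Emit:
step_arm(
  targets=[
    [[-0.0014,0.0017,-0.0005],[0,0,0],-1],
    [[-0.0014,0.0018,0],[0,0,0],-1],
    [[-0.0014,0.0017,0],[0,0,0],-1],
    [[-0.0015,0.0017,0],[0,0,0],-1],
    [[-0.0015,0.0017,0],[0,0,0],-1],
    [[-0.0015,0.0016,0],[0,0,0],-1],
    [[-0.0016,0.0015,0],[0,0,0],-1],
    [[-0.0017,0.0015,0],[0,0,0],-1],
  ],
)

```text
t: 32.15
eef_pos: [0.5772, 0.0848, 0.1261]
ee_rot: [-3.137, -0.006, 2.713]
force: [-17.6, 4.6, 14.6]
width: 0.0211
```

```bash
python3 -c "
from h import *
meas()"
```

```text
t 32.15 ang 109.90 r 0.0868 z 0.1261 Fresist 15.01 Frad 10.33 Fz 14.6 w 0.0211
```

Emit:
step_arm(
  targets=[
    [[-0.0015,0.0015,0],[0,0,0],-1],
    [[-0.0016,0.0015,0],[0,0,0],-1],
    [[-0.0018,0.0014,0],[0,0,0],-1],
    [[-0.0017,0.0014,0],[0,0,0],-1],
    [[-0.0019,0.0013,0],[0,0,0],-1],
    [[-0.0018,0.0012,0],[0,0,0],-1],
    [[-0.0019,0.0012,0],[0,0,0],-1],
    [[-0.0019,0.0011,0],[0,0,0],-1],
  ],
)

```text
t: 32.95
eef_pos: [0.5947, 0.0893, 0.1261]
ee_rot: [-3.138, -0.006, 2.713]
force: [-17.4, 5.1, 12.6]
width: 0.0212
```

```bash
python3 -c "
from h import *
meas();s=arm.get_state();print(s['moment'],s['force'],s['ee_rot'])"
```

```text
t 32.95 ang 98.02 r 0.0870 z 0.1261 Fresist 16.50 Frad 7.51 Fz 12.6 w 0.0212
[ 2.32206467  6.57071575 -0.05798544] [-17.38736177   5.13096863  12.63553987] [-3.13808812 -0.00602342  2.7130355 ]
```

Emit:
step_arm(
  targets=[
    [[-0.0018,0.0013,0],[0,0,0],-1],
    [[-0.0019,0.0012,0],[0,0,0],-1],
    [[-0.002,0.001,0],[0,0,0],-1],
    [[-0.002,0.0009,0],[0,0,0],-1],
    [[-0.0021,0.0009,0],[0,0,0],-1],
    [[-0.0021,0.0008,0],[0,0,0],-1],
    [[-0.0021,0.0008,0],[0,0,0],-1],
    [[-0.0021,0.0007,0],[0,0,0],-1],
  ],
)

```text
t: 33.75
eef_pos: [0.6126, 0.0901, 0.126]
ee_rot: [-3.139, -0.006, 2.713]
force: [-18.0, 7.5, 13.0]
width: 0.0211
```

```bash
python3 -c "
from h import *
meas();s=arm.get_state();print(s['moment'],s['force'],s['ee_rot'])"
```

```text
t 33.75 ang 86.20 r 0.0871 z 0.1260 Fresist 18.43 Frad 6.32 Fz 13.0 w 0.0211
[ 2.95272723  6.49750584 -0.04258305] [-17.96585637   7.52569544  12.95214257] [-3.13883662 -0.00607466  2.71319146]
```

Emit:
step_arm(
  targets=[
    [[-0.0021,0.0007,0],[0,0,0],-1],
    [[-0.0022,0.0006,0],[0,0,0],-1],
    [[-0.0021,0.0005,0],[0,0,0],-1],
    [[-0.0022,0.0005,0],[0,0,0],-1],
    [[-0.0022,0.0005,0],[0,0,0],-1],
    [[-0.0022,0.0003,0],[0,0,0],-1],
    [[-0.0011,0.0002,0],[0,0,0],-1],
    [[0,0,0],[0,0,0],-1],
  ],
)

```text
t: 34.55
eef_pos: [0.6272, 0.0879, 0.1261]
ee_rot: [-3.14, -0.006, 2.713]
force: [-15.1, 8.4, 11.3]
width: 0.0212
```

```bash
python3 -c "
from h import *
meas();s=arm.get_state();print(s['moment'],s['force'],s['ee_rot'])"
```

```text
t 34.55 ang 76.45 r 0.0871 z 0.1261 Fresist 16.62 Frad 4.68 Fz 11.3 w 0.0212
[ 3.49044915  5.98343897 -0.0446683 ] [-15.05825492   8.44278756  11.26721756] [-3.13990218 -0.00559637  2.71347543]
```

Emit:
step_arm(
  targets=[
    [[0,0,0],[0,0,0],-0.2],
    [[0,0,0],[0,0,0],0],
    [[0,0,0],[0,0,0],0],
    [[0,0,-0.01],[0,0,0],0],
    [[0,0,-0.02],[0,0,0],0],
    [[0,0,-0.025],[0,0,0],0],
    [[0,0.015,-0.025],[0,0,0],0],
    [[0,0.025,-0.01],[0,0,0],0],
  ],
)

```text
t: 35.35
eef_pos: [0.6487, 0.1227, 0.2207]
ee_rot: [3.138, 0.004, 2.712]
force: [0.9, -0.1, -0.2]
width: 0.044
```

Emit:
step_arm(
  targets=[
    [[0,0.02,0],[0,0,0],0],
    [[0,0.01,0],[0,0,0],0],
    [[0,0,0],[0,0,0],0],
    [[0,0,0],[0,0,0],0],
    [[0,0,0],[0,0,0],0],
    [[0,0,0],[0,0,0],0],
    [[0,0,0],[0,0,0],0],
    [[0,0,0],[0,0,0],0],
  ],
)

```text
t: 36.15
eef_pos: [0.6596, 0.1502, 0.2165]
ee_rot: [3.142, 0.0, 2.713]
force: [0.4, -0.1, -1.0]
width: 0.0439
```

```bash
cat > v.py <<'E'
from h import *
import sys
n=sys.argv[1]
s,W,p=knob(n)
a=np.radians(15.36);ex=np.array([np.cos(a),np.sin(a)]);ey=np.array([-np.sin(a),np.cos(a)])
C0=np.array([.6064,.0031]);ims=[]
for n in('w10',n):
    z=np.load(n+'.npz');T=z['T']
    yy=np.arange(60,180,.2);xx=np.arange(-45,45,.2);Y,X=np.meshgrid(yy,xx)
    P=C0+(X[...,None]*ex+Y[...,None]*ey)/1000
    Wp=np.concatenate([P,np.full(P.shape[:2]+(1,),.0725)],-1).reshape(-1,3)
    uv=proj('wrist',Wp,T).reshape(P.shape).astype(np.float32)
    o=cv2.remap(z['p'],uv[...,0],uv[...,1],cv2.INTER_CUBIC);ims.append(o[30:420])
    of=o.astype(np.float32);q=(of[...,2]/(of.sum(-1)+1))
    for r0,r1 in((60,90),(270,300),(300,330),(330,360)):
        qq=q[r0:r1].mean(0);th=(qq.max()+qq.min())/2;c=np.where(np.diff(np.sign(qq-th))!=0)[0];print(n,xx[r0],np.round(yy[c],1))
cv2.imwrite('pics/o_%s.png'%n,cv2.resize(np.vstack(ims),None,fx=.75,fy=.75)[:,:,::-1])
m=(W[...,2]>.150)&(W[...,2]<.162)&(p.max(-1).astype(int)-p.min(-1)<40);m[235:]=0
l,cc,st,_=cv2.connectedComponentsWithStats(m.astype(np.uint8))
for i in range(1,l):
    if st[i,4]>80: print('boss?',st[i],W[cc==i].mean(0),cv2.minAreaRect((W[cc==i][:,:2]*1000).astype(np.float32)))
E
python3 v.py w11
```

```text
36.15 [0.65962706 0.15020488 0.21647186] 256 knob 624.0587158203125 87.63015747070312 10.75009536743164 z 0.15847474875118345 ang 78.44709245576865 rad 86.17606838498745
w10 -32.99999999999983 [ 99.8 107.8 156.  178. ]
w10 9.000000000000767 [ 86.8 107.  156.8 177.2]
w10 15.000000000000853 [ 86.8 107.  156.8 177. ]
w10 21.000000000000938 [ 86.8 107.  156.8 177. ]
w11 -32.99999999999983 [107.  112.8 148.4 156.8]
w11 9.000000000000767 [ 85.2 107.  156.8 177.6]
w11 15.000000000000853 [ 84.4 107.  156.8 177.4]
w11 21.000000000000938 [ 85.2 107.  156.8 177.6]
boss? [221   0  38  15 392] [0.61024606 0.01361424 0.15466345] ((608.3394165039062, 12.851604461669922), (7.8496994972229, 23.99072265625), 77.39815521240234)
```

View pics/w11.png

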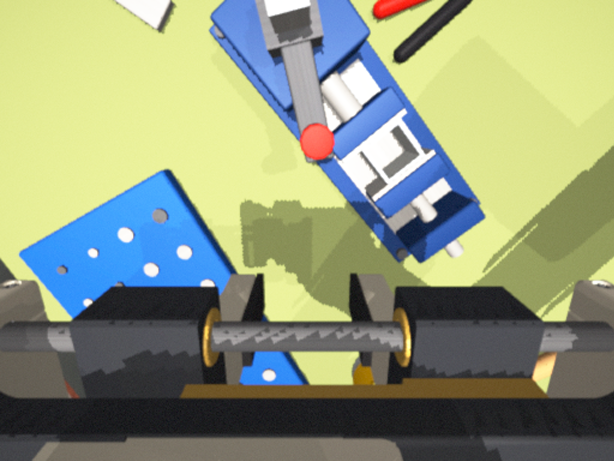

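View pics/o_w11.png

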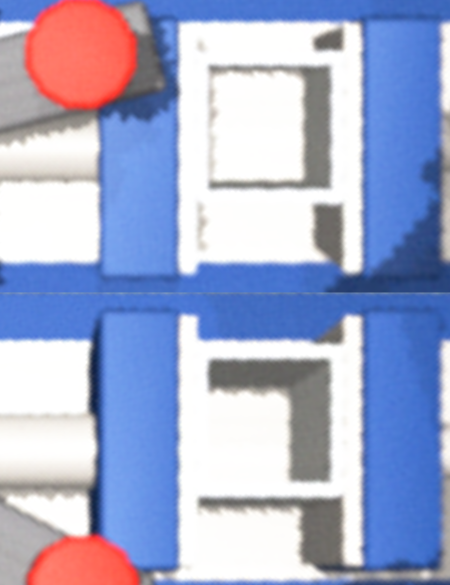

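```bash
python3 -c "
from h import *
plan([.6072,.0038,.19],168,7,3)
z=np.load('top0.npz');p,d=z['p'],z['d'];W=cloud('top',d)
m=((p[...,2].astype(int)-p[...,0])>90)&(abs(W[...,2])<.03);m=m.astype(np.uint8)
m[:, :285]=0;m[:,370:]=0;m[:155]=0;m[240:]=0
l,cc,st,_=cv2.connectedComponentsWithStats(m)
i=1+np.argmax(st[1:,4]);Q=W[cc==i];print(st[i],cv2.minAreaRect((Q[:,:2]*1000).astype(np.float32)))
"
```

```text
[[[-0.002, -0.022, 0.004], [0.01, 0.01, -1.79], O], [[-0.001, -0.022, 0.004], [-0.0, -0.01, -1.79], O], [[-0.0, -0.022, 0.004], [-0.0, 0.0, -1.8], O], [[0.0, -0.022, 0.004], [-0.0, 0.0, -1.79], O], [[0.001, -0.022, 0.003], [-0.0, 0.0, -1.79], O], [[0.001, -0.023, 0.004], [-0.0, 0.0, -1.79], O], [[0.003, -0.022, 0.003], [-0.0, 0.0, -1.79], O]]
[ 299  162   56   68 2167] ((503.9496154785156, -262.3736572265625), (162.83163452148438, 225.73321533203125), 74.60330963134766)
```

Emit:
step_arm(
  targets=[
    [[-0.002,-0.022,0.004],[0,0,-1.8],0],
    [[-0.001,-0.022,0.004],[0,0,-1.8],0],
    [[0,-0.022,0.004],[0,0,-1.8],0],
    [[0,-0.022,0.004],[0,0,-1.8],0],
    [[0.001,-0.022,0.003],[0,0,-1.8],0],
    [[0.001,-0.023,0.004],[0,0,-1.8],0],
    [[0.003,-0.022,0.003],[0,0,-1.8],0],
    [[0,0,0],[0,0,0],0],
  ],
)

```text
t: 37.0
eef_pos: [0.6057, 0.0024, 0.1903]
ee_rot: [-3.141, -0.001, 2.932]
force: [-0.3, -0.1, 0.1]
width: 0.0438
```

Emit:
step_arm(
  targets=[
    [[0,0,0.004],[0,0,0],0],
    [[0,0,0.005],[0,0,0],0],
    [[0,0,0.005],[0,0,0],0],
    [[0,0,0],[0,0,0],0],
    [[0,0,0],[0,0,0],0],
    [[0,0,0],[0,0,0],0],
    [[0,0,0],[0,0,0],0],
    [[0,0,0],[0,0,0],0],
  ],
)

```text
t: 37.8
eef_pos: [0.6071, 0.0045, 0.1766]
ee_rot: [3.141, 0.0, 2.933]
force: [0.4, 0.7, 0.1]
width: 0.0438
```

```bash
python3 -c "
from h import *
s,p,d=show('wrist','w12',None,1.2)
print(s['eef_pos'],np.degrees(s['ee_rot']))
plan([.6072,.0038,.122],168,1,4)
"
```

```text
[0.60708561 0.00448424 0.17656083] [1.79991842e+02 1.81468087e-02 1.68076703e+02]
[[[-0.0003, -0.0006, 0.0545], [0.01, 0.02, 0.07], O]]
```

View pics/w12.png

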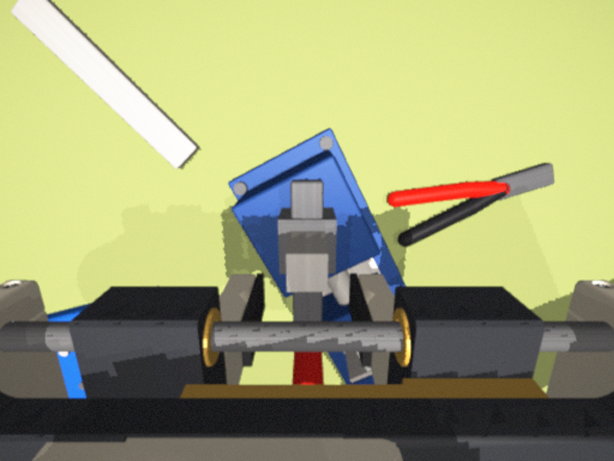

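Emit:
step_arm(
  targets=[
    [[0,-0.0005,0.008],[0,0,0],0],
    [[0,0,0.012],[0,0,0],0],
    [[0,0,0.012],[0,0,0],0],
    [[0,0,0.012],[0,0,0],0],
    [[0,0,0.008],[0,0,0],0],
    [[0,0,0.0025],[0,0,0],0],
    [[0,0,0],[0,0,0],0],
    [[0,0,0],[0,0,0],-0.2],
  ],
)

```text
t: 38.65
eef_pos: [0.6072, 0.004, 0.1222]
ee_rot: [3.141, 0.001, 2.934]
force: [-0.4, 0.2, 0.9]
width: 0.0402
```

Emit:
step_arm(
  targets=[
    [[0,0,0],[0,0,0],-1],
    [[0,0,0],[0,0,0],-1],
    [[0,0,0],[0,0,0],-1],
    [[0,0,0],[0,0,0],-1],
    [[0,0,0],[0,0,0],-1],
    [[0,0,0],[0,0,0],-1],
    [[0,0,0],[0,0,0],-1],
    [[0,0,0],[0,0,0],-1],
  ],
  grip_force=35,
)

```text
t: 39.45
eef_pos: [0.6068, 0.0041, 0.1223]
ee_rot: [3.141, 0.0, 2.934]
force: [-3.3, 0.8, 6.0]
width: 0.024
```

```bash
python3 -c "
from h import *
s=arm.get_state()
print(s['eef_pos'],np.degrees(s['ee_rot']),s['force'],s['moment'],s['width'])
"
```

```text
[0.60684843 0.00405527 0.12232198] [1.79992535e+02 1.15323910e-02 1.68085959e+02] [-3.26445809  0.75960775  6.00780987] [0.74195455 1.2084627  0.14230461] 0.024035885434462192
```

Emit:
step_arm(
  targets=[
    [[0,0,-0.002],[0,0,0],-1],
    [[0,0,-0.003],[0,0,0],-1],
    [[0,0,-0.004],[0,0,0],-1],
    [[0,0,-0.004],[0,0,0],-1],
    [[0,0,-0.004],[0,0,0],-1],
    [[0,0,-0.004],[0,0,0],-1],
    [[0,0,-0.004],[0,0,0],-1],
    [[0,0,-0.003],[0,0,0],-1],
  ],
)

```text
t: 40.25
eef_pos: [0.6066, 0.0038, 0.1504]
ee_rot: [-3.141, -0.0, 2.933]
force: [0.3, 0.4, -4.6]
width: 0.0237
```

```bash
python3 -c "
from h import *
s=arm.get_state()
print(s['eef_pos'],np.degrees(s['ee_rot']),s['force'],s['moment'],s['width'])
"
```

```text
[0.60664175 0.00375446 0.15035332] [-1.79986267e+02 -1.37395929e-02  1.68067498e+02] [ 0.28742285  0.35034832 -4.5700246 ] [ 0.07315278 -0.09609481  0.02736192] 0.023687935425348784
```

Emit:
step_arm(
  targets=[
    [[0,0,-0.005],[0,0,0],-1],
    [[0,0,-0.008],[0,0,0],-1],
    [[0,0,-0.008],[0,0,0],-1],
    [[0,0,-0.004],[0,0,0],-1],
    [[0,0,0],[0,0,0],-1],
    [[0,0,0],[0,0,0],-1],
    [[0,0,0],[0,0,0],-1],
    [[0,0,0],[0,0,0],-1],
  ],
)

```text
t: 41.05
eef_pos: [0.6066, 0.0039, 0.1744]
ee_rot: [-3.141, -0.001, 2.933]
force: [0.2, -0.5, -4.4]
width: 0.0238
```

```bash
python3 v.py w13 | grep -v boss; python3 -c "
from h import *
s=arm.get_state()
print(s['eef_pos'],np.degrees(s['ee_rot']),s['force'],s['width'])
plan([.496,-.291,.175],164.6,14,3)
"
```

```text
41.05 [0.60664948 0.00389735 0.17444648] 0 knob 0.0 0.0 0.0 z nan ang -179.69784971190245 rad 606.8084376473353
w10 -32.99999999999983 [ 99.8 107.8 156.  178. ]
w10 9.000000000000767 [ 86.6 107.  156.8 177.2]
w10 15.000000000000853 [ 86.8 107.  156.8 177. ]
w10 21.000000000000938 [ 86.8 107.  156.8 177. ]
w13 -32.99999999999983 [61.8 73. ]
w13 9.000000000000767 [126.4 143.6 157.6]
w13 15.000000000000853 [154.]
w13 21.000000000000938 [157.2 178.6]
[0.6067199  0.0039132  0.17451764] [-1.79983689e+02 -3.09222830e-02  1.68074139e+02] [ 0.48251678  0.25314662 -4.60615716] 0.023753363776336422
[[[0.003, -0.022, -0.0], [-0.02, -0.03, 0.25], O], [[0.003, -0.022, -0.0], [0.0, -0.0, 0.25], O], [[0.003, -0.022, -0.0], [0.0, -0.0, 0.24], O], [[0.003, -0.022, -0.0], [0.0, -0.0, 0.25], O], [[0.003, -0.022, -0.0], [0.0, -0.0, 0.25], O], [[0.003, -0.022, -0.0], [0.0, -0.0, 0.25], O], [[0.003, -0.023, -0.0], [0.0, -0.0, 0.25], O], [[0.003, -0.022, -0.0], [0.0, -0.0, 0.25], O]]
[[[0.003, -0.023, -0.0], [0.0, -0.0, 0.24], O], [[0.003, -0.023, -0.0], [0.0, -0.0, 0.25], O], [[0.002, -0.022, -0.0], [0.0, -0.0, 0.25], O], [[0.002, -0.023, -0.0], [0.0, -0.0, 0.25], O], [[0.002, -0.022, -0.0], [0.0, -0.0, 0.25], O], [[0.003, -0.023, -0.0], [0.0, -0.0, 0.24], O]]
  return _methods._mean(a, axis=axis, dtype=dtype,
  ret = ret.dtype.type(ret / rcount)
```

View pics/w13.png

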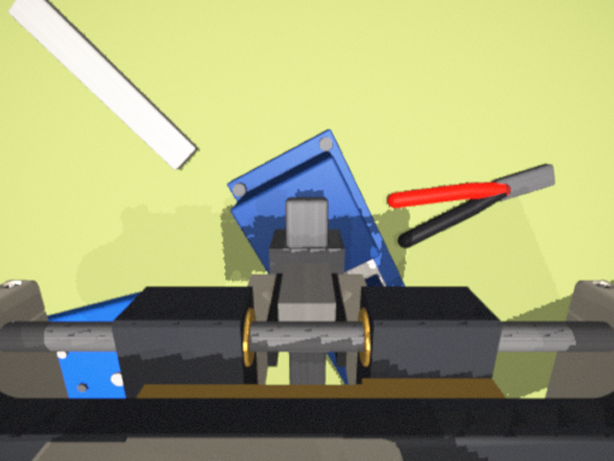

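Emit:
step_arm(
  targets=[
    [[0.002,-0.012,0],[0,0,0.3],-1],
    [[0.003,-0.025,0],[0,0,0.3],-1],
    [[0.003,-0.03,0],[0,0,0.3],-1],
    [[0.003,-0.03,0],[0,0,0.3],-1],
    [[0.004,-0.03,0],[0,0,0.3],-1],
    [[0.003,-0.03,0],[0,0,0.3],-1],
    [[0.004,-0.03,0],[0,0,0.3],-1],
    [[0.003,-0.02,0],[0,0,0.3],-1],
  ],
)

```text
t: 41.9
eef_pos: [0.5345, -0.1941, 0.1748]
ee_rot: [-3.141, -0.0, 2.89]
force: [-0.5, -0.4, -4.7]
width: 0.0242
```

Run:
```python
from h import *
s,p,d=show('wrist','w14',None,1.2)
print(s['eef_pos'],np.degrees(s['ee_rot']),s['force'],s['width'])
W=cloud('wrist',d,toolT(s))
m=(p[...,2].astype(int)-p[...,0]>60)&(abs(W[...,2])<.025);m[228:]=0
l,cc,st,_=cv2.connectedComponentsWithStats(m.astype(np.uint8))
for i in range(1,l):
  if st[i,4]>500: Q=W[cc==i];print(st[i],cv2.minAreaRect((Q[:,:2]*1000).astype(np.float32)),[np.round(x) for x in cv2.boxPoints(cv2.minAreaRect((Q[:,:2]*1000).astype(np.float32)))])
plan([.496,-.291,.175],164.6,6,3)
```

```text
[ 0.53450068 -0.19407094  0.17484838] [-1.79985134e+02 -2.11090808e-02  1.65595353e+02] [-0.50145961 -0.35152201 -4.69529701] 0.024240742261953996
[  154    20   231   168 33852] ((504.88470458984375, -260.24774169921875), (174.88949584960938, 239.4268341064453), 74.43760681152344) [array([ 366., -312.], dtype=float32), array([ 597., -377.], dtype=float32), array([ 644., -208.], dtype=float32), array([ 413., -144.], dtype=float32)]
[[[0.002, -0.017, -0.0], [-0.05, -0.07, 0.15], O], [[0.002, -0.017, -0.0], [-0.0, 0.0, 0.16], O], [[0.002, -0.017, -0.0], [-0.0, 0.0, 0.15], O], [[0.002, -0.017, -0.0], [-0.0, 0.0, 0.16], O], [[0.002, -0.017, -0.0], [-0.0, 0.0, 0.15], O], [[0.002, -0.017, -0.0], [-0.0, 0.0, 0.16], O]]
```

View pics/w14.png

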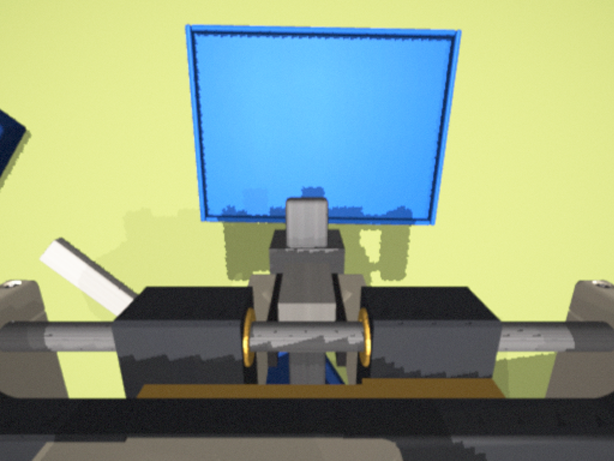

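Emit:
step_arm(
  targets=[
    [[0.002,-0.017,0],[0,0,0.2],-1],
    [[0.002,-0.018,0],[0,0,0.2],-1],
    [[0.002,-0.018,0],[0,0,0.2],-1],
    [[0.002,-0.018,0.01],[0,0,0.2],-1],
    [[0.002,-0.016,0.02],[0,0,0.2],-1],
    [[0.001,-0.01,0.02],[0,0,0],-1],
    [[0,-0.002,0.02],[0,0,0],-1],
    [[0,0,0.01],[0,0,0],-1],
  ],
)

```text
t: 42.75
eef_pos: [0.4985, -0.2854, 0.0931]
ee_rot: [3.142, -0.003, 2.873]
force: [-0.6, 0.6, -4.1]
width: 0.0235
```

Run:
```python
from h import *
s,p,d=show('side','s15',(240,220,400,340),4.5)
print(s['eef_pos'],np.degrees(s['ee_rot']),s['force'],s['width'])
plan([.497,-.289,.052],164.6,1,4)
```

```text
[ 0.49845281 -0.28542854  0.09310116] [ 1.79998394e+02 -1.46952139e-01  1.64610981e+02] [-0.58585252  0.62478036 -4.08448496] 0.02351676766742903
[[[-0.0001, -0.0042, 0.0401], [0.01, -0.22, 0.02], O]]
```

View pics/s15.png

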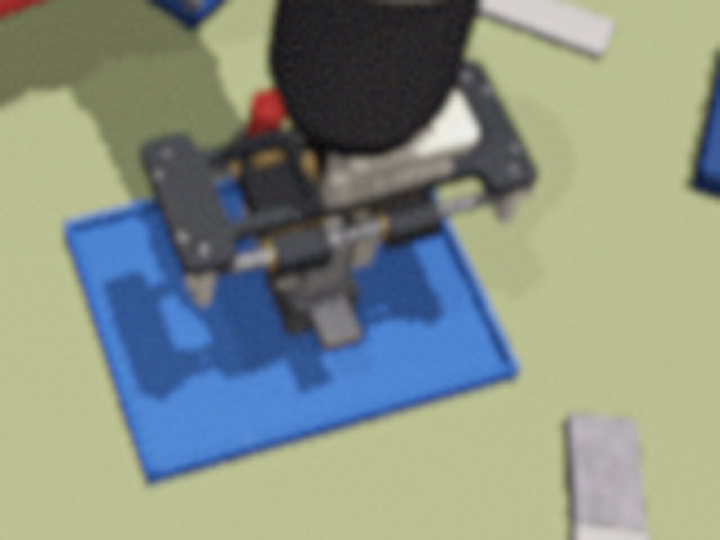

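Emit:
step_arm(
  targets=[
    [[0,-0.002,0.006],[0,0,0],-1],
    [[0,-0.002,0.009],[0,0,0],-1],
    [[0,0,0.009],[0,0,0],-1],
    [[0,0,0.007],[0,0,0],-1],
    [[0,0,0.004],[0,0,0],-1],
    [[0,0,0.001],[0,0,0],-1],
    [[0,0,0],[0,0,0],-1],
    [[0,0,0],[0,0,0],-1],
  ],
)

```text
t: 43.6
eef_pos: [0.4992, -0.2889, 0.0592]
ee_rot: [-3.142, 0.001, 2.874]
force: [0.0, -1.1, -5.2]
width: 0.0241
```

Emit:
step_arm(
  targets=[
    [[0,0,0.002],[0,0,0],-1],
    [[0,0,0.002],[0,0,0],-1],
    [[0,0,0.002],[0,0,0],-1],
    [[0,0,0.002],[0,0,0],-1],
    [[0,0,0.002],[0,0,0],-1],
    [[0,0,0.001],[0,0,0],-1],
    [[0,0,0],[0,0,0],-1],
    [[0,0,0],[0,0,0],-1],
  ],
)

```text
t: 44.4
eef_pos: [0.4989, -0.2889, 0.0479]
ee_rot: [-3.142, -0.0, 2.874]
force: [-0.2, -0.0, -5.0]
width: 0.0239
```

Emit:
step_arm(
  targets=[
    [[0,0,0.0003],[0,0,0],-1],
    [[0,0,0.0003],[0,0,0],-1],
    [[0,0,0.0002],[0,0,0],-1],
    [[0,0,0.0002],[0,0,0],-1],
    [[0,0,0],[0,0,0],-1],
    [[0,0,0],[0,0,0],-1],
    [[0,0,0],[0,0,0],-1],
    [[0,0,0],[0,0,0],-1],
  ],
)

```text
t: 45.2
eef_pos: [0.4989, -0.2889, 0.0473]
ee_rot: [-3.141, 0.0, 2.874]
force: [-2.9, 1.9, 4.5]
width: 0.0239
```

Emit:
step_arm(
  targets=[
    [[0,0,0],[0,0,0],-0.4],
    [[0,0,0],[0,0,0],-0.2],
    [[0,0,0],[0,0,0],0],
    [[0,0,0],[0,0,0],0],
    [[0,0,-0.004],[0,0,0],0],
    [[0,0,-0.01],[0,0,0],0],
    [[0,0,-0.02],[0,0,0],0],
    [[0,0,-0.025],[0,0,0],0],
  ],
)

```text
t: 46.0
eef_pos: [0.4984, -0.2887, 0.1065]
ee_rot: [-3.141, -0.001, 2.874]
force: [1.9, 0.1, -0.1]
width: 0.0439
```

Emit:
step_arm(
  targets=[
    [[0,0.01,-0.03],[0,0,0],0],
    [[0,0.03,-0.03],[0,0,0],0],
    [[0,0.04,-0.03],[0,0,0],0],
    [[0,0.045,-0.02],[0,0,0],0],
    [[0,0.045,-0.02],[0,0,0],0],
    [[0,0.03,0],[0,0,0],0],
    [[0,0.01,0],[0,0,0],0],
    [[0,0,0],[0,0,0],0],
  ],
)

```text
t: 46.8
eef_pos: [0.5545, -0.0852, 0.2364]
ee_rot: [3.141, 0.0, 2.876]
force: [-0.6, 0.3, -0.1]
width: 0.0436
```

Run:
```python
from h import *
s,p,d=show('wrist','w16',None,1.2);W=cloud('wrist',d,toolT(s))
print(s['t'],s['eef_pos'],s['force'],s['width'])
for lo,hi in((.077,.09),(.034,.042)):
    m=(W[...,2]>lo)&(W[...,2]<hi);m[225:]=0
    l,cc,st,_=cv2.connectedComponentsWithStats(m.astype(np.uint8))
    for i in range(1,l):
        if st[i,4]>60: print(st[i],W[cc==i].mean(0),cv2.minAreaRect((W[cc==i][:,:2]*1000).astype(np.float32)))
show('top','t16',(130,100,430,325),2.6);show('side','s16',None,1.5)
```

```text
46.8 [ 0.55449833 -0.08515026  0.23641788] [-0.55866588  0.25204427 -0.0584241 ] 0.043607379481062934
[246  45  21  24 402] [ 0.52079603 -0.20651321  0.08381414] ((520.6692504882812, -206.5568084716797), (20.74517822265625, 20.164213180541992), 74.30914306640625)
[217 209  41  16 344] [ 0.58638408 -0.03953849  0.07878268] ((589.0735473632812, -43.27006912231445), (20.527748107910156, 48.93320083618164), 74.66065216064453)
[246   0  20  50 900] [ 0.51019659 -0.24552709  0.03791592] ((511.02642822265625, -243.5458984375), (48.58469009399414, 21.15789222717285), 75.37041473388672)
[247  65  19  14 166] [ 0.52377147 -0.1949784   0.03769312] ((523.1314697265625, -197.16665649414062), (14.008096694946289, 21.209897994995117), 75.31364440917969)
[198 197  68  28 124] [ 0.5986215  -0.03767756  0.0381843 ] ((601.2329711914062, -37.399269104003906), (39.240482330322266, 92.29950714111328), 74.29281616210938)
```

View pics/w16.png

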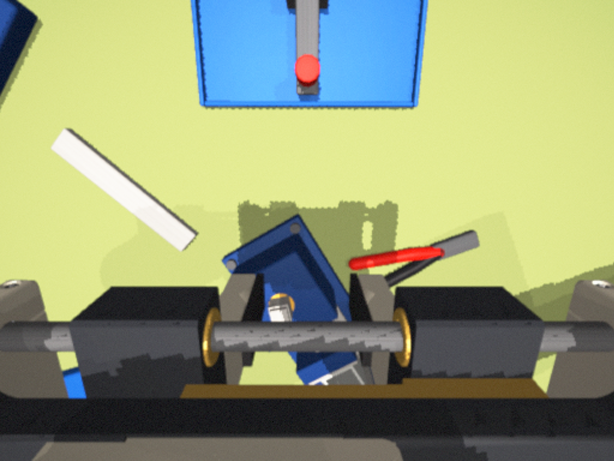

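View pics/s16.png

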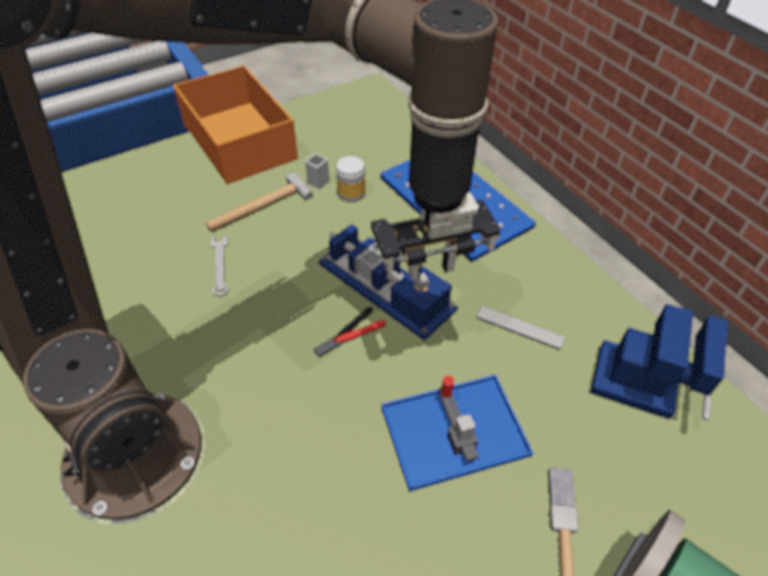

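Emit:
step_arm(
  targets=[
    [[0,0.02,0],[0,0,0],0],
    [[0,0.035,0],[0,0,0],0],
    [[0,0.045,0],[0,0,0],0],
    [[0,0.045,0],[0,0,0],0],
    [[0,0.045,0],[0,0,0],0],
    [[0,0.035,0],[0,0,0],0],
    [[0,0.015,0],[0,0,0],0],
    [[0,0,0],[0,0,0],0],
  ],
)

```text
t: 47.75
eef_pos: [0.6181, 0.1457, 0.2349]
ee_rot: [-3.141, -0.001, 2.875]
force: [-0.8, 0.1, -0.3]
width: 0.0438
```

```bash
python3 v.py w17 2>/dev/null
python3 - <<'E'
from h import *
z=np.load('w17.npz');W=cloud('wrist',z['d'],z['T']);m=(W[...,2]>.099)&(W[...,2]<.108);m[225:]=0
l,cc,st,_=cv2.connectedComponentsWithStats(m.astype(np.uint8))
for i in range(1,l):
    if st[i,4]>40: print(st[i],cv2.minAreaRect((W[cc==i][:,:2]*1000).astype(np.float32)))
E
```

```text
47.75 [0.61812943 0.14565078 0.23493919] 0 knob 0.0 0.0 0.0 z nan ang -179.69784971190245 rad 606.8084376473353
w10 -32.99999999999983 [ 99.8 107.8 156.  178. ]
w10 9.000000000000767 [ 86.6 107.  156.8 177.2]
w10 15.000000000000853 [ 86.8 107.  156.8 177. ]
w10 21.000000000000938 [ 86.8 107.  156.8 177. ]
w17 -32.99999999999983 [ 84.8 107.  157.  177.8]
w17 9.000000000000767 [ 84.6 107.  157.  177. ]
w17 15.000000000000853 [ 84.6 107.  157.  177. ]
w17 21.000000000000938 [ 84.6 106.8 157.  176.8]
[216  25  23  25 403] ((606.1807250976562, 4.1461639404296875), (17.74532127380371, 18.387924194335938), 82.30684661865234)
```

View pics/w17.png

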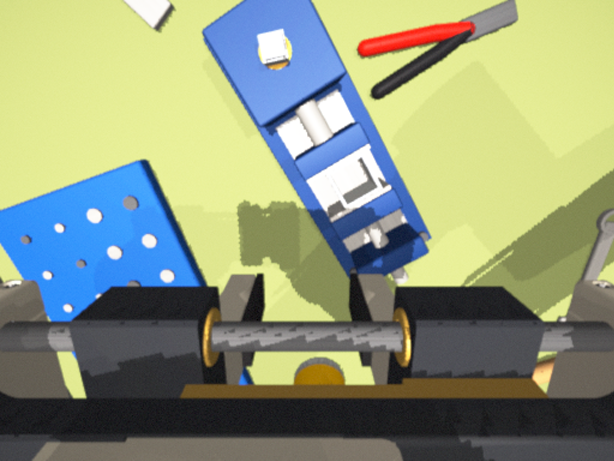

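```bash
python3 -c "
from station import arm,ticket
print(ticket.job_done(), arm.get_state()['t'])"
```

```text
the job is handed in; nothing more can be done
the job is handed in; nothing more can be done
```

The tube is clamped, the crank is standing upright in the blue tray again, and the job is handed in at about 48 s on the robot's clock.

**Fitting:** I gripped the crank by its boss and lowered it onto the shaft in small steps. It came to rest on the shoulder with about 10 N of contact, and no force during the fit came near a limit.

**Nip and tightening:**
- **Nip:** I turned the knob clockwise and found the nip from force and camera together. The jaw face stopped moving (107.0 mm in both later views), and the gap between the jaw faces measured about 40 mm.
- **Final turn:** The crank was then about 44° past the nip. Reading the bare shaft instead gives about 50°. Both are close to the eighth of a turn (45°) asked for, and well short of crushing at about 86°.

**Last checks:**
- The crank is level and inside the tray walls.
- The jaw face has not moved since the crank came off.
- The pliers and flat bar show no change in the last views, and the other tools look undisturbed in the last side view. I judged these by eye and did not measure them.
- The arm was clear of everything at hand-in.

**Checks that disagreed:**
- The knob force drifted up from 11.5 N to about 14.5 N before the nip, probably because the crank leaned in the grip. Taken alone it suggested a nip at only about 65° of turn.
- I let go of the knob twice to check with the camera, which put the nip at about 123° of crank turn. The force then climbed at about 8 N/rad, a little above the stated 4 to 6.

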